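# Stack a three-cartridge pack and press the strapping cover onto its pin

## Task

Make up a pack of three sealant cartridges for strapping: take the cartridge lying on the small wooden rest and saddle it in the groove on top of the two already lying in the jig, lined up with them. Then take the wooden cover by its handle, lay it level and square across the top cartridge and the jig's ledge, slide it about until the hidden socket underneath drops over the ledge's locating pin and the cover lies flat on, and press it firmly down on the pack with about 10 N. Finish still holding the handle and pressing, so that the strap can be put on; leave everything else on the counter where it is.

Things in the scene. Friction and masses are not known exactly. Their poses are not given: they have to be found in the camera images.
- jig: Fixed plywood strapping jig, sizes in mm. Origin: centre of its trough at counter level; x along the cartridges, z up. Trough 102 wide, 246 long, side walls 34 high; two cartridges lie in it along x, axes 33 up, at y = +25 and -25. On its -y side a ledge block, 140 (x) by 44 (y -85 to -129), flat top 99.5 up, carries the locating pin.
- trough_gap (a point): Point of the jig where the centre of the third cartridge lies once saddled: jig x = 0, y = 0, 76 mm above the counter. Axes as the jig's. The saddled cartridge's top is then 101 mm above the counter, 1 to 1.5 mm above the ledge's top.
- ledge_mark (a point): Middle of the pin's slot, on the ledge's flat top: jig x = 0, y = -105, 99.5 mm above the counter. Axes as the jig's. A steel pin of diameter 12 mm stands 9 mm up from it, tapering to 6 mm over its top 3 mm. It is bolted in a slot: along the jig's x it is anywhere from -9 to +9 mm of this point, different each time; in y it is exact.
- cart_center (a point): Centre of the third cartridge: white cylinder, diameter 50 mm, length 205, about 0.36 kg, x along its axis (12 mm nozzle stub at +x; either way round will do). At first it lies on a fixed plywood rest (board 170 by 66 mm, 6 thick, two strips beside it reach 11 mm above the counter), axis 31 mm above the counter. It may be rolled: only its x axis is of use.
- base_l_center (a point): Centre of the cartridge that already lies in the +y half of the jig's trough; same size as the third. Loose; it stays there.
- base_r_center (a point): Centre of the cartridge that already lies in the -y half of the jig's trough; same size. Loose; it stays there.
- cover_grip (a point): Centre of the cover's handle. Cover: plywood plate 90 (x) by 160 (y) by 18 mm, about 0.28 kg, at first flat on the counter. Wooden bar handle, 22 wide (x), 60 long (y), 45 mm high, on the middle of its top. This point is 43 mm above the plate's underside, 20 mm below the handle's top. x, y, z: the cover's axes, z up.
- cover_socket (a point): Middle of the mouth of the blind socket in the cover's underside (not seen from above), at cover x = 0, y = -52.5 mm: a round hole 16 mm in diameter, 13 deep. Axes as the cover's. It belongs over the pin, cover axes along the jig's; the cover's other end then lies on the top cartridge, the handle midway between.
- stand_a: Bystander: cartridge standing upright, 50 mm in diameter, 217 high. Origin under its centre.
- stand_b: Bystander: another cartridge standing upright, 50 mm in diameter, 217 high. Origin under its centre.
- tub: Bystander: round white grout tub, 94 mm in diameter, 58 high. Origin under its centre.
- tiles: Bystander: stack of three tile samples, 100 by 100 mm, 24 high. Origin under its centre.
- samples: Bystander: flat black strip with grout samples, 60 (x) by 240 mm (y), 10 high. Origin under its centre.
- spatula: Bystander: filling spatula lying along its x, 200 mm long. Origin under its centre.
- tape: Bystander: small roll of tape lying flat, 56 mm in diameter, 24 high. Origin under its centre.
Mind the look-alikes: they are no part of the job. What is shaped like the part that bears cart_center but yellow is not meant.

How it is judged:
By the outcome, as a careful person would: the job done as asked, in the order asked, and still so for the second after the job is handed in, while the arm keeps its last pose, push and grip.
It also fails if it takes over 61 s, if anything falls off the work surface, if the arm or the gripper's body presses on something with over 40 N, if the wrist force passes 120 N, or if a joint passes its speed limit or range.

## Robot

A 7-joint arm with a two-finger parallel gripper is mounted at the origin on the work surface. World frame = base frame: x ahead of the robot, y to its left, z up, the work surface at z = 0. Lengths are in mm, angles in rad, forces in N, time in s.
With the tool pointing down it reaches from about 400 to 875 mm from the base axis. Payload 4.4 kg.
Tool frame: the origin (TCP) lies at the very end of the fingers, on their centre line; the grasp point (between the pads) lies 19 mm behind it; z points along the fingers, x is the direction in which the jaws open and shut, and the axes are right-handed (so a half turn about z gives the same grasp; the last joint's range is limited). The gripper opens to 85 mm and grips with 20 to 120 N. Pads are 22 mm wide; open, the fingers measure 114 mm over their backs; the gripper's body (76 mm by 85 mm) begins 54 mm behind the grasp point. The pads swing forward as they close: fully open they stand 13 mm farther back than shut.
Start: joints at [-1.332, 0.628, 0.038, 1.517, -0.027, 0.996, -0.02], TCP at [195.042, 620.061, 231.313] pointing down, gripper open.
Joint ranges: [-3.06, 3.06], [-0.37, 2.12], [-1.25, 1.32], [0.18, 2.47], [-1.1, 4.24], [0.23, 1.98], [-2.94, 2.94]. Speed limits (rad/s): [2.57, 2.57, 3.14, 3.14, 3.14, 3.14, 3.14].

## Interface

Orientations are given as [roll, pitch, yaw] about the fixed x, y, z axes, in that order (R = Rz(yaw) Ry(pitch) Rx(roll)).
In Python, from cell import telemetry, get_image, get_calibration, ctrl gives the robot as it stands. The module is installed in compiled form; this text tells all that it offers.
- The arm moves only by the tool arm_command, never from a script. Its arguments are lists of equal length, an entry for each row: "rot": the turn, a rotation vector about the world's x, y, z in degrees, a list of three; "slide": the shift along the world's x, y, z in mm, a list of three; "gripper": the finger opening in mm, from 0 to 85.4. A call has 1 to 5 rows; each row shifts and turns the pose as measured when the row begins; what a row does not reach is not made up. A row lasts 1/12 s, in which the tool goes at most 41.7 mm and 7.16 degrees, less where a joint would pass 70% of its speed; a pose out of reach is approached as far as the arm can. A call with a gripper value outside its range is refused whole. The fingers move at their own pace and stop on an object; the grip force is fixed at half the most. Time passes only in rows, so rows that do not move let the fingers close. It gives the time, the measured TCP pose, the force and the opening at its end, in the units of the state.
- telemetry.read_state(): the state, without advancing time (a new reading comes with each control period).
- get_image(name): name is "scene" or "top" or "wrist"; returns (picture, depth): 480x640x3 uint8, red, green, blue; 480x640 float32, mm along the optical axis (not along the pixel's ray), 0 where there is no reading.
- get_calibration(name): a dict with "fx", "fy", "cx", "cy" (pixels), "xyz" and "attitude" of the camera in the world. Camera axes: x right, y up, looking along -z (the intrinsics and any distortion apply to the point x, -y, -z); pixel columns grow to the right and rows downward; lengths in mm; the calibration is good to about 2 mm. A picture is of the moment at which its call begins: read the wrist's pose just before it. get_calibration takes no time and is no camera call; for the wrist camera it gives the pose at the moment of the call.
- ctrl.finish_job(): hands the job in, once; it reports no verdict.
The state is a dict: "clock": time; "qpos": joint angles; "qd": joint speeds; "tau": joint torques, N m; "eef_pos": TCP position; "tool_rot": TCP orientation; "force": force on the tool from outside, world axes, zero at the start; "torque": the same for the moment, N m; "width": finger opening in mm.
Only numpy, scipy, OpenCV 4.12 (cv2) and the standard library are available. Lean on these libraries where they do the work, as an engineer would, in place of code of your own. Each camera call takes 0.05 s, during which the arm holds its last target.

## Working session

There is one attempt and no reset: what is moved stays moved. The work goes in short steps, Python scripts to look and compute and a tool call to move; the robot and the scene stay as the last step left them, time stands still between calls to the robot, and variables do not carry over. Pictures are saved under pics/ and viewed, and the job is handed in when it is done.

Besides the shell and the picture viewer there is one more tool, called after "Call:" as a command line: name --argument value ..., lists and objects as JSON in quotes. arm_command: Moves the arm, as the interface text tells. Its arguments: {"type":"object","properties":{"rot":{"type":"array"},"slide":{"type":"array"},"gripper":{"type":"array"}},"required":["rot","slide","gripper"]}

```bash
mkdir -p pics; ls; cat > h.py <<'E'
import numpy as np, cv2
from cell import telemetry, get_image, get_calibration, ctrl
def grab(n,tag):
    c=get_calibration(n); im,d=get_image(n)
    cv2.imwrite(f'pics/{tag}.png',im[:,:,::-1]); np.savez(f'pics/{tag}.npz',im=im,d=d,c=np.array(c,dtype=object))
    return im,d,c
def load(tag):
    z=np.load(f'pics/{tag}.npz',allow_pickle=True); return z['im'],z['d'],z['c'].item()
E
python3 - <<'E'
from h import *
for n in ('scene','top','wrist'):
    im,d,c=grab(n,n+'0'); print(n,c,(d>0).mean())
print(telemetry.read_state())
E
```

```text
pics
scene {'fx': 608.2054726406972, 'fy': 608.2054726406972, 'cx': 323.01671497471057, 'cy': 243.1138694993206, 'xyz': array([1307.36517434,  103.83183132, 1461.3359038 ]), 'attitude': array([ 0.51264539, -0.00540279,  1.65634241])} 0.9960416666666667
top {'fx': 477.2303401395638, 'fy': 477.2303401395638, 'cx': 321.457599052803, 'cy': 235.6940487292412, 'xyz': array([ 303.25522868,   20.94905856, 1563.75951559]), 'attitude': array([ 0.15428934,  0.01405656, -1.54521074])} 0.9958821614583333
wrist {'fx': 383.27464040311804, 'fy': 383.27464040311804, 'cx': 316.99272053727043, 'cy': 237.66836440076705, 'xyz': array([132.39620701, 639.67747014, 372.34312886]), 'attitude': array([-0.26737584,  0.00282784,  1.26614356])} 0.9960026041666666
{'clock': 0.15, 'qpos': array([-1.33181489,  0.62912678,  0.03844063,  1.51812716, -0.02697474,
        0.99626711, -0.0200027 ]), 'qd': array([ 0.00065031, -0.00362952,  0.00093579, -0.00337845, -0.00014381,
        0.00056212,  0.00071737]), 'tau': array([ 1.32641424e-03, -5.63798618e+01,  1.22734264e+00, -1.93652952e+01,
        1.10474182e-02,  7.28455620e-03, -1.22493367e-05]), 'eef_pos': array([194.88891361, 619.61643132, 230.60821075]), 'tool_rot': array([3.14157050e+00, 1.41054069e-03, 1.26603246e+00]), 'force': array([-0.00085135, -0.08323769,  0.83174347]), 'torque': array([-0.0730025 , -0.01740541, -0.0160174 ]), 'width': 85.37986952356923}
```

View images.

View pics/scene0.png

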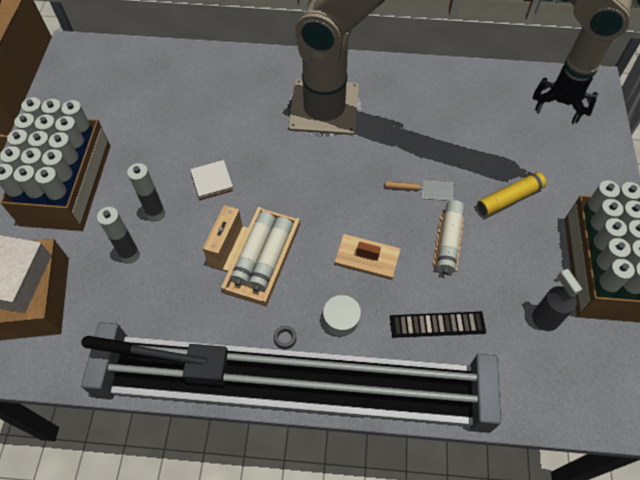

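View pics/top0.png

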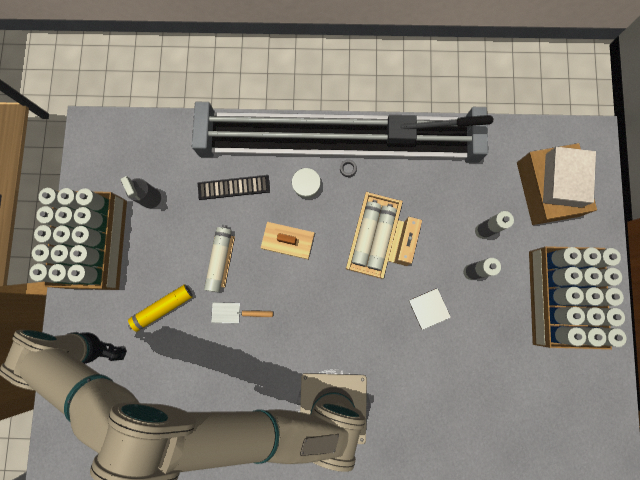

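View pics/wrist0.png

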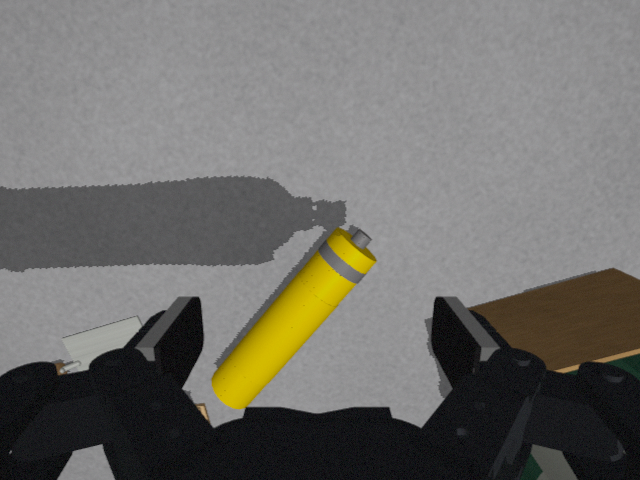

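The top view shows the candidates for the third cartridge: the white one on the rest at (220,258), the yellow one on the counter at (160,308), two in the jig at (366,235) and (383,237), standing ones at (495,225) and (487,268), and boxed ones at both edges. By the description I choose (220,258). The cover is at (288,240) and the ledge at (408,241).

```bash
cat >> h.py <<'E'
from scipy.spatial.transform import Rotation as Ro
def rays(c,uv):
    uv=np.atleast_2d(np.array(uv,float))
    R=Ro.from_euler('xyz',c['attitude']).as_matrix()
    v=np.c_[(uv[:,0]-c['cx'])/c['fx'],-(uv[:,1]-c['cy'])/c['fy'],-np.ones(len(uv))]
    return v@R.T
def onplane(c,uv,z):
    r=rays(c,uv); return c['xyz']+r*((z-c['xyz'][2])/r[:,2])[:,None]
def cloud(d,c):
    v,u=np.mgrid[0:d.shape[0],0:d.shape[1]]
    r=rays(c,np.c_[u.ravel(),v.ravel()])
    return (c['xyz']+r*d.reshape(-1,1)).reshape(d.shape+(3,))
def proj(c,P):
    R=Ro.from_euler('xyz',c['attitude']).as_matrix()
    q=(np.atleast_2d(P)-c['xyz'])@R
    return np.c_[c['cx']-c['fx']*q[:,0]/q[:,2], c['cy']+c['fy']*q[:,1]/q[:,2]]
E
python3 - <<'E'
from h import *
im,d,c=load('top0'); P=cloud(d,c)
for u,v in [(220,258),(300,300),(280,245),(288,238),(366,235),(383,237),(410,232),(160,308)]: print(u,v,P[v,u].round(1))
im2,d2,c2=load('scene0'); P=cloud(d2,c2)
for u,v in [(450,235),(330,300),(350,250),(370,248),(258,250),(225,230)]: print(u,v,P[v,u].round(1))
a=cv2.resize(im[170:320,180:440],None,fx=3,fy=3,interpolation=cv2.INTER_CUBIC); cv2.imwrite('pics/cropt.png',a[:,:,::-1])
a=cv2.resize(im2[180:310,195:475],None,fx=2.8,fy=2.8,interpolation=cv2.INTER_CUBIC); cv2.imwrite('pics/crops.png',a[:,:,::-1])
E
```

```text
220 258 [457.9 369.6  54.8]
300 300 [332.7 113.4   1.1]
280 245 [508.9 183.5  19.3]
288 238 [526.3 154.4  61.9]
366 235 [543.5 -94.4  51.4]
383 237 [ 537.4 -148.2   56.6]
410 232 [ 547.3 -225.7  106.4]
160 308 [295.7 550.7  51.1]
450 235 [464.5 379.8  57.3]
330 300 [681.2  75.4  56.6]
350 250 [512.  116.8  17.8]
370 248 [529.  168.1  67.9]
258 250 [ 552.4 -125.6   52. ]
225 230 [ 529.2 -210.3  104. ]
```

View pics/cropt.png

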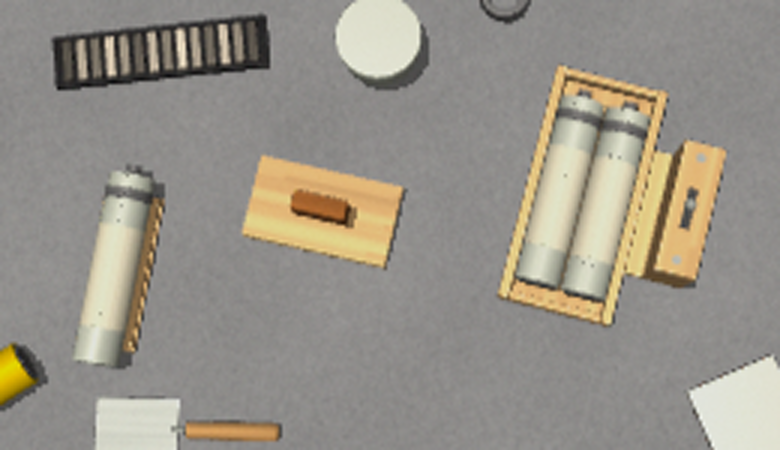

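View pics/crops.png

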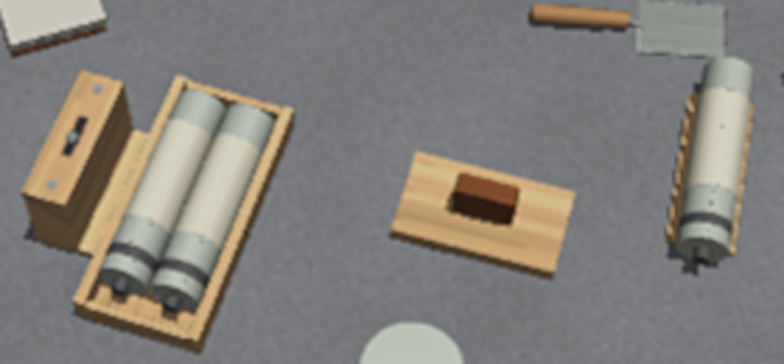

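```bash
cat >> h.py <<'E'
def pca2(pts):
    m=pts.mean(0); u,s,vt=np.linalg.svd(pts[:,:2]-m[:2],full_matrices=False); a=vt[0]*np.sign(vt[0][0] or 1)
    return m,np.degrees(np.arctan2(a[1],a[0])),a
def rect(pts):
    (cx,cy),(w,h),a=cv2.minAreaRect(pts[:,:2].astype(np.float32)); return np.round([cx,cy,w,h,a],1)
E
python3 - <<'E'
from h import *
from scipy.optimize import least_squares
def cyl(pts,zc,x0):
    def f(p):
        a=np.array([np.cos(p[2]),np.sin(p[2])]); n=np.array([-a[1],a[0]])
        y=(pts[:,:2]-p[:2])@n
        return np.hypot(y,pts[:,2]-p[3])-25
    r=least_squares(lambda q:f([q[0],x0[1],q[1],q[2]]) if 0 else f([x0[0],q[0],q[1],q[2]]),[x0[1],x0[2],zc],loss='soft_l1',f_scale=2)
    y,th,z=r.x; a=np.array([np.cos(th),np.sin(th)]); s=(pts[:,:2]-[x0[0],y])@a
    return y,np.degrees(th),z,np.sqrt(np.mean(r.fun**2)),np.array([x0[0],y])+a*np.percentile(s,.5),np.array([x0[0],y])+a*np.percentile(s,99.5)
for t in ('top0','scene0'):
    im,d,c=load(t); P=cloud(d,c); I=im.astype(int)
    z=P[...,2]; X=P[...,0];Y=P[...,1]
    print(t)
    neutral=(abs(I[...,0]-I[...,2])<60)
    m=(z>36)&(z<62)&(X>330)&(X<600)&(Y>310)&(Y<430)
    print('cart',cyl(P[m],31,[458,370,1.4 if 0 else 0.2]), rect(P[m]))
    # cover plate / handle
    m=(z>10)&(z<30)&(X>420)&(X<620)&(Y>60)&(Y<280); print('plate',rect(P[m]),m.sum(),np.median(z[m]))
    m=(z>52)&(z<75)&(X>420)&(X<620)&(Y>60)&(Y<280); print('handle',rect(P[m]),m.sum(),np.median(z[m]))
    m=(z>90)&(z<115)&(X>400)&(X<660)&(Y<-180)&(Y>-290); print('ledge',rect(P[m]),m.sum(),np.median(z[m]))
    m=(z>40)&(z<64)&(X>400)&(X<680)&(Y>-165)&(Y<-60); print('pair',rect(P[m]),pca2(P[m]),m.sum())
E
```

```text
top0
cart (np.float64(381.9814925432735), np.float64(-7.937147168376041), np.float64(31.709717069066855), np.float64(3.2435678735122346), array([354.89722333, 396.356324  ]), array([563.55755095, 367.26441069])) [461.2 380.4  51.6 217.   82. ]
plate [528.  162.7 175.8 171.8  34.1] 1179 18.700688881306405
handle [526.9 161.3  59.4  22.1  77.8] 132 62.74859586836442
ledge [ 525.8 -226.    45.2  140.2   76.7] 652 100.24900069766488
pair [ 547.6 -116.5  103.1  234.4   84.1] (array([ 540.79775819, -115.54946666,   53.91437306]), np.float64(-7.11378664872735), array([ 0.99230217, -0.12384025])) 1713
scene0
cart (np.float64(386.04051333987644), np.float64(-8.021225236011105), np.float64(32.22770070323939), np.float64(3.781157899298089), array([354.09901453, 400.682097  ]), array([565.72696411, 370.85977804])) [459.2 385.2  50.  223.4  82.1]
plate [5.106e+02 1.691e+02 1.739e+02 2.168e+02 2.000e-01] 1555 18.667937766032765
handle [525.6 165.3  60.   27.4  75.4] 202 62.97227920258956
ledge [ 523.1 -221.3   48.4  147.2   76.6] 867 99.78535759184115
pair [ 548.6 -113.8  103.4  240.1   87.3] (array([ 549.91991864, -113.43024403,   53.80309064]), np.float64(-7.1369544949612145), array([ 0.99225201, -0.12424148])) 2309
```

The close crop confirms it: white cartridge on a plywood rest, nozzle toward world +x. I'll move above it and look closely.

Call:
arm_command --rot '[[0, 0, 2], [0, 0, 2], [0, 0, 2], [0, 0, 2], [0, 0, 1.5]]' --slide '[[28, -25, 4], [28, -25, 4], [28, -25, 4], [28, -25, 4], [28, -25, 4]]' --gripper '[85, 85, 85, 85, 85]'

```text
clock: 0.57
eef_pos: [325.2, 496.6, 247.4]
tool_rot: [-3.132, 0.003, 1.461]
force: [0.4, -0.3, -0.2]
width: 85.3
```

Call:
arm_command --rot '[[0, 0, 0], [0, 0, 0], [0, 0, 0], [0, 0, 0], [0, 0, 0]]' --slide '[[28, -25, 0], [28, -25, 0], [28, -25, 0], [28, -25, 0], [5, -5, 0]]' --gripper '[85, 85, 85, 85, 85]'

```text
clock: 0.98
eef_pos: [452.8, 379.0, 247.8]
tool_rot: [-3.136, 0.007, 1.454]
force: [0.0, -0.9, 0.1]
width: 85.2
```

```bash
python3 - <<'E'
from h import *
s=telemetry.read_state(); print(s['eef_pos'],s['tool_rot'],s['qd'].round(3))
im,d,c=grab('wrist','w1'); print(c)
E
```

```text
[452.8265637  378.99712987 247.77494907] [-3.1363609   0.00657163  1.4541946 ] [ 0.122  0.005 -0.054 -0.002 -0.041  0.011  0.119]
{'fx': 383.27464040311804, 'fy': 383.27464040311804, 'cx': 316.99272053727043, 'cy': 237.66836440076705, 'xyz': array([388.52067432, 387.4782869 , 389.99691951]), 'attitude': array([-0.26191868,  0.0075859 ,  1.45424184])}
```

View pics/w1.png

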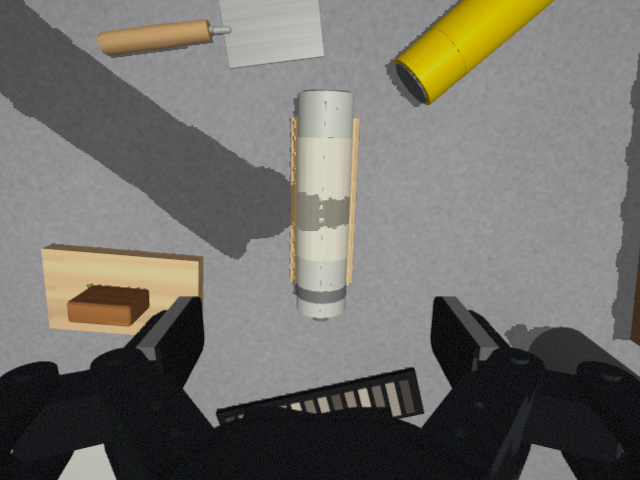

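The wrist view shows the white cartridge at (323, 92–315), nozzle at the bottom (+x), with the rest strips beside it.

```bash
cat >> h.py <<'E'
from scipy.optimize import least_squares
def cylfit(pts,x0,y0,th0,z0):
    def res(q):
        n=np.array([-np.sin(q[1]),np.cos(q[1])])
        return np.hypot((pts[:,:2]-[x0,q[0]])@n,pts[:,2]-q[2])-25
    r=least_squares(res,[y0,th0,z0],loss='soft_l1',f_scale=1)
    y,th,z=r.x;a=np.array([np.cos(th),np.sin(th)]);s=(pts[:,:2]-[x0,y])@a
    g=abs(res(r.x))<4
    lo,hi=np.percentile(s[g],[.3,99.7]); mid=np.array([x0,y])+a*(lo+hi)/2
    return dict(yx0=round(y,1),deg=round(np.degrees(th),2),z=round(z,1),rms=round(np.sqrt(np.mean(r.fun**2)),2),lo=lo.round(1),hi=hi.round(1),mid=mid.round(1))
E
python3 - <<'E'
from h import *
im,d,c=load('w1'); P=cloud(d,c); z=P[...,2]
m=(z>36)&(z<62); m[300:,:200]=0; m[320:]=0; m[:,:280]=0; m[:,370:]=0
print(cylfit(P[m],460,380,-.13,31),m.sum())
# counter level
print(np.median(z[340:380,230:400]))
m=(z>55)&(z<75); m[:,210:]=0; m[:240]=0;m[325:,120:]=0; print('handle',rect(P[m]),np.median(z[m]))
E
```

```text
{'yx0': np.float64(381.4), 'deg': np.float64(-7.94), 'z': np.float64(30.2), 'rms': np.float64(1.01), 'lo': np.float64(-107.6), 'hi': np.float64(96.6), 'mid': array([454.6, 382.2])} 11745
-0.8280198319382919
handle [619.1 128.7  61.3 226.7  70.5] 58.39354407912856
```

```bash
cat > to.py <<'E'
import sys
from h import *
x,y,z,yaw=map(float,sys.argv[1:5])
s=telemetry.read_state(); Rc=Ro.from_euler('xyz',s['tool_rot'])
Rd=Ro.from_euler('xyz',[np.pi,0,np.radians(yaw)])
print('slide',(np.array([x,y,z])-s['eef_pos']).round(1),'rot',np.degrees((Rd*Rc.inv()).as_rotvec()).round(2),'q7',s['qpos'][6].round(2),'F',s['force'].round(1),'t',round(s['clock'],2))
E
python3 to.py 454.6 382.2 17 82.06
```

```text
slide [   2.8    2.4 -230.7] rot [ 0.3  -0.41 -1.26] q7 0.71 F [ 0.2 -0.8  0.7] t 1.03
```

Call:
arm_command --rot '[[0.3, -0.4, -1.3], [0, 0, 0], [0, 0, 0], [0, 0, 0], [0, 0, 0]]' --slide '[[2.8, 2.4, -35], [0, 0, -40], [0, 0, -40], [0, 0, -30], [0, 0, -15]]' --gripper '[85, 85, 85, 85, 85]'

```text
clock: 1.45
eef_pos: [457.3, 386.1, 87.8]
tool_rot: [3.133, -0.014, 1.427]
force: [-0.0, -0.2, 0.0]
width: 85.1
```

```bash
python3 to.py 454.6 382.2 17 82.06
```

```text
slide [ -2.7  -3.9 -70.8] rot [-0.74  0.57  0.32] q7 0.68 F [-0.  -0.2  0. ] t 1.45
```

Call:
arm_command --rot '[[-0.5, 0.4, 0.2], [0, 0, 0], [0, 0, 0]]' --slide '[[-2.5, -3.5, -20], [0, 0, -20], [0, 0, -6]]' --gripper '[85, 85, 85]'

```text
clock: 1.7
eef_pos: [449.7, 383.7, 35.9]
tool_rot: [-3.137, -0.001, 1.434]
force: [0.1, -0.8, 0.2]
width: 85.2
```

```bash
python3 to.py 454.6 382.2 17 82.06
```

```text
slide [  4.9  -1.5 -18.9] rot [-0.06 -0.23 -0.07] q7 0.68 F [ 0.1 -0.8  0.2] t 1.7
```

Call:
arm_command --rot '[[0, -0.2, 0], [0, 0, 0], [0, 0, 0]]' --slide '[[3, -1, -10], [1, -0.5, -7], [0, 0, 0]]' --gripper '[85, 85, 85]'

```text
clock: 1.95
eef_pos: [451.9, 383.6, 16.6]
tool_rot: [-3.139, -0.0, 1.436]
force: [-0.4, -0.2, -0.7]
width: 85.0
```

```bash
python3 to.py 454.6 382.2 17 82.06
```

```text
slide [ 2.7 -1.4  0.4] rot [-0.04 -0.16 -0.21] q7 0.68 F [-0.4 -0.2 -0.7] t 1.95
```

Close on it.

Call:
arm_command --rot '[[0, 0, 0], [0, 0, 0], [0, 0, 0], [0, 0, 0], [0, 0, 0]]' --slide '[[2, -1, 0], [0, 0, 0], [0, 0, 0], [0, 0, 0], [0, 0, 0]]' --gripper '[48, 44, 44, 44, 44]'

```text
clock: 2.37
eef_pos: [455.9, 384.2, 19.8]
tool_rot: [3.141, -0.005, 1.436]
force: [1.1, 0.1, -3.3]
width: 48.1
```

Call:
arm_command --rot '[[0, 0, 0], [0, 0, 0], [0, 0, 0], [0, 0, 0], [0, 0, 0]]' --slide '[[0, 0, 0], [0, 0, 0], [0, 0, 0], [0, 0, 0], [0, 0, 0]]' --gripper '[20, 20, 20, 20, 20]'

```text
clock: 2.78
eef_pos: [455.4, 383.5, 19.6]
tool_rot: [-3.141, -0.004, 1.435]
force: [-0.7, 0.1, -4.2]
width: 48.4
```

Call:
arm_command --rot '[[0, 0, 0], [0, 0, 0], [0, 0, 0], [0, 0, 0], [0, 0, 0]]' --slide '[[0, 0, 10], [0, 0, 20], [0, 0, 25], [0, 0, 30], [0, 0, 30]]' --gripper '[20, 20, 20, 20, 20]'

```text
clock: 3.2
eef_pos: [449.9, 378.8, 132.9]
tool_rot: [-3.13, 0.01, 1.436]
force: [1.5, -0.9, -3.2]
width: 47.9
```

```bash
python3 - <<'E'
from h import *
s=telemetry.read_state(); print(s['eef_pos'],s['tool_rot'],s['force'])
im,d,c=grab('wrist','w2'); P=cloud(d,c); z=P[...,2]
np.set_printoptions(suppress=True)
for v in (100,140,180,220,260,300): print(v,P[v,325].round(1))
E
```

```text
[449.86218069 378.7571025  132.90213698] [-3.13019701  0.00950166  1.43583048] [ 1.48457248 -0.93522326 -3.16473439]
100 [377.4 391.  169.5]
140 [387.4 389.7 170.2]
180 [398.  388.3 169.8]
220 [409.1 386.8 169.8]
260 [421.  385.3 169.3]
300 [433.6 383.6 168.9]
```

View pics/w2.png

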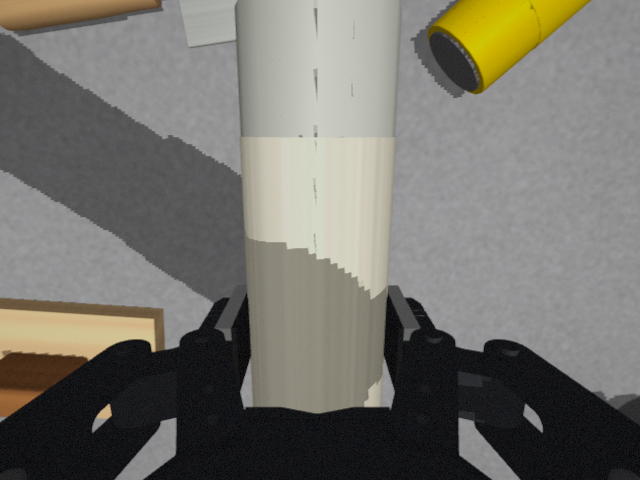

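Cartridge is held level (top at 169.5, so axis 11.6 above the TCP). Next, a hover beside the jig to measure it.

Call:
arm_command --rot '[[0, 0, 0], [0, 0, -1], [0, 0, -1], [0, 0, -1], [0, 0, -1]]' --slide '[[0, -20, 25], [5, -34, 20], [5, -36, 16], [5, -36, 16], [5, -36, 16]]' --gripper '[20, 20, 20, 20, 20]'

```text
clock: 3.67
eef_pos: [468.5, 226.2, 238.6]
tool_rot: [-3.137, -0.01, 1.382]
force: [1.3, 0.4, -4.6]
width: 48.0
```

Call:
arm_command --rot '[[0, 0, -1], [0, 0, 0], [0, 0, 0], [0, 0, 0], [0, 0, 0]]' --slide '[[5, -36, 16], [5, -36, 16], [5, -36, 10], [5, -36, 5], [5, -36, 0]]' --gripper '[20, 20, 20, 20, 20]'

```text
clock: 4.08
eef_pos: [493.3, 37.6, 295.0]
tool_rot: [3.136, -0.015, 1.365]
force: [0.2, -0.7, -3.8]
width: 48.3
```

Call:
arm_command --rot '[[0, 0, 0], [0, 0, 0]]' --slide '[[0, -12, 0], [0, 0, 0]]' --gripper '[20, 20]'

```text
clock: 4.25
eef_pos: [493.4, 14.1, 297.2]
tool_rot: [3.131, -0.01, 1.35]
force: [-0.7, 0.1, -4.2]
width: 48.2
```

```bash
python3 - <<'E'
from h import *
s=telemetry.read_state(); print(s['eef_pos'],s['tool_rot'],s['force'],s['qd'].round(3))
im,d,c=grab('wrist','w3')
E
```

```text
[493.44127962  14.11574562 297.20017889] [ 3.13111446 -0.01000402  1.35041175] [-0.6740943   0.08720887 -4.18276942] [ 0.04  -0.018  0.01   0.002  0.015  0.001 -0.005]
```

View pics/w3.png

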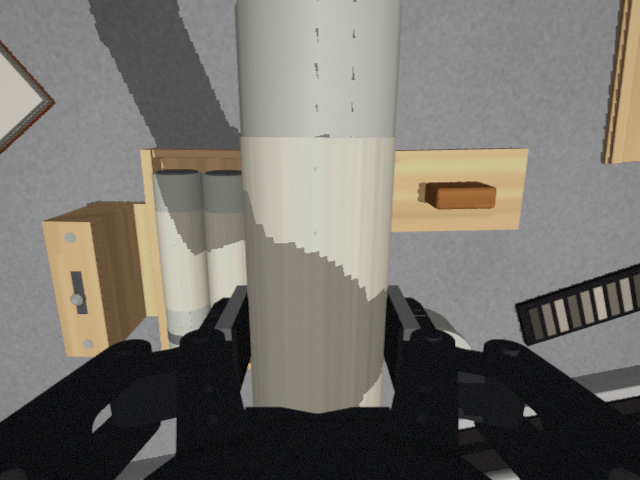

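The wrist view shows the ledge top at left (47–103, 218–356), its slot at (79,293) with the pin at (77,299), the two base cartridges at (183,250) and (225,250), and the cover with its handle at right (460,194).

```bash
python3 - <<'E'
from h import *
im,d,c=load('w3'); P=cloud(d,c); z=P[...,2]
m=(z>95)&(z<104); m[:, 115:]=0; m[:200]=0; m[362:]=0
m=cv2.morphologyEx(m.astype(np.uint8),cv2.MORPH_OPEN,np.ones((3,3)))
cs,_=cv2.findContours(m,cv2.RETR_EXTERNAL,cv2.CHAIN_APPROX_NONE); k=max(cs,key=cv2.contourArea)
print('z',np.median(z[m>0]), 'px',cv2.boundingRect(k))
q=onplane(c,k[:,0,:],99.5); r=rect(q); print('ledge',r)
bb=np.float32(q[:,:2]); 
H=onplane(c,k[:,0,:],99.5)[:,:2]
# base pair
m=(z>38)&(z<62); m[:,:155]=0; m[:,237:]=0; m[:165]=0; m[325:]=0
m1=m.copy(); m1[:,203:]=0; m2=m.copy(); m2[:,:208]=0
print('R',cylfit(P[m1],545,-148,-.23,33)); print('L',cylfit(P[m2],545,-98,-.23,33))
# cover
z0=(z>10)&(z<26); z0[:,:395]=0; z0[:140]=0; z0[240:]=0; z0[:,540:]=0
print('plate',rect(P[z0]),np.median(z[z0]))
h=(z>56)&(z<70); h[:,:400]=0; h[:,510:]=0;h[:160]=0;h[220:]=0
k=cv2.findContours(h.astype(np.uint8),cv2.RETR_EXTERNAL,cv2.CHAIN_APPROX_NONE)[0]; k=max(k,key=cv2.contourArea)
print('handle',rect(onplane(c,k[:,0,:],63)),np.median(z[h]),h.sum())
a=cv2.resize(im[205:365,35:165],None,fx=5,fy=5,interpolation=cv2.INTER_CUBIC)[:, :]; a=a[:800]; cv2.imwrite('pics/ledge.png',cv2.resize(a,None,fx=.75,fy=.75)[:,:,::-1])
a=cv2.resize(im[135:245,380:540],None,fx=5,fy=5,interpolation=cv2.INTER_CUBIC); cv2.imwrite('pics/cover.png',a[:,:,::-1])
E
```

```text
z 98.95207931017129 px (41, 220, 69, 137)
ledge [ 524.5 -224.5   45.9  140.    76.5]
R {'yx0': np.float64(-147.7), 'deg': np.float64(-13.47), 'z': np.float64(32.4), 'rms': np.float64(1.32), 'lo': np.float64(-109.2), 'hi': np.float64(56.7), 'mid': array([ 519.5, -141.5])}
L {'yx0': np.float64(-95.2), 'deg': np.float64(-13.64), 'z': np.float64(32.3), 'rms': np.float64(1.49), 'lo': np.float64(-97.6), 'hi': np.float64(45.7), 'mid': array([519.8, -89.1])}
plate [527.7 169.4 143.8  90.4  78.5] 17.000676275120895
handle [524.3 159.2  60.6  22.   77.3] 61.730406188345285 1333
```

View pics/ledge.png

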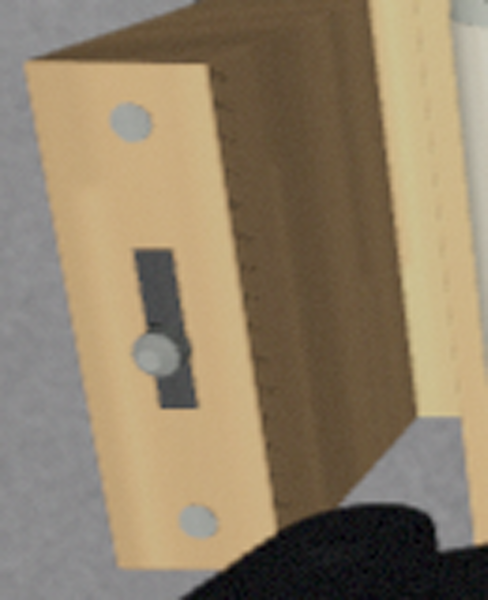

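View pics/cover.png

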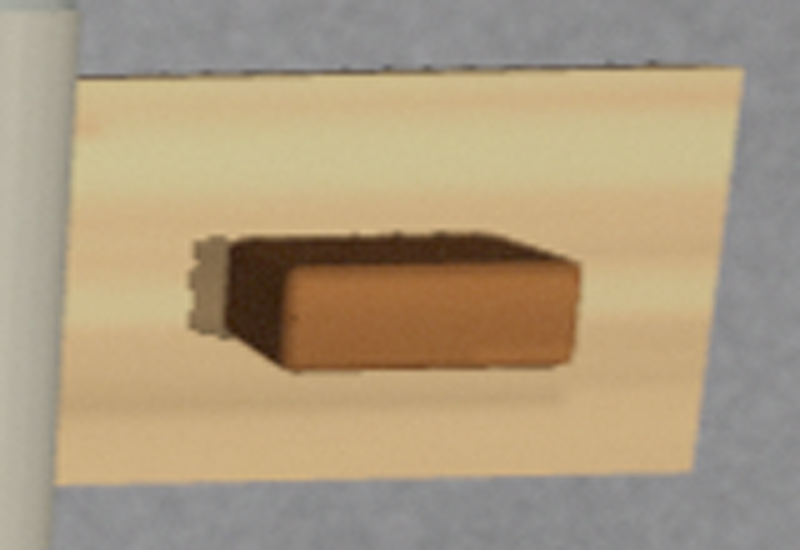

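```bash
python3 - <<'E'
from h import *
im,d,c=load('w3'); P=cloud(d,c)
th=np.radians(-13.5); ax=np.array([np.cos(th),np.sin(th)]); ay=np.array([-ax[1],ax[0]])
led=np.array([524.5,-224.5]); O=led+107*ay; print('O',O)
J=lambda p:((p[:2]-O)@np.c_[ax,ay]).round(1)
for n,u,v,z in [('pin',76.9,299.1,108.5),('slotmid',79.3,292.7,99.5),('sl0',75.7+.3,271.7,99.5),('sl1',82.9,313.8,99.5),('screw1',69.9,237.5,99.5),('screw2',88,344,99.5),('rearR',180,171.5,54),('rearL',222,172,54),('wallrear out',200,150,34),('wall -y out',143,152,34)]:
    p=onplane(c,(u,v),z)[0]; print(n,p.round(1),J(p))
print(P[150:180:2,180].round(0))
a=cv2.resize(im[140:340,130:250],None,fx=4,fy=3,interpolation=cv2.INTER_CUBIC); cv2.imwrite('pics/pair.png',a[:,:,::-1])
E
```

```text
O [ 549.47865393 -120.45641852]
pin [ 528.7 -221.4  108.5] [   3.4 -103. ]
slotmid [ 525.8 -223.5   99.5] [   1.  -105.7]
sl0 [ 505.1 -218.3   99.5] [ -20.4 -105.5]
sl1 [ 547.3 -228.6   99.5] [  23.2 -105.6]
screw1 [ 472.6 -210.8   99.5] [ -53.7 -105.8]
screw2 [ 579.5 -236.2   99.5] [  56.2 -105.6]
rearR [ 438.8 -110.6   54. ] [-109.9  -16.2]
rearL [448.4 -70.2  54. ] [-110.    25.3]
wallrear out [423.  -90.9  34. ] [-129.9   -0.8]
wall -y out [ 412.2 -148.5   34. ] [-127.   -59.3]
[[ 418. -112.   30.]
 [ 420. -113.   30.]
 [ 422. -113.   31.]
 [ 424. -114.   29.]
 [ 426. -123.    8.]
 [ 428. -123.    9.]
 [ 430. -125.    6.]
 [ 432. -125.    7.]
 [ 434. -125.    8.]
 [ 437. -126.    8.]
 [ 438. -119.   28.]
 [ 440. -114.   46.]
 [ 441. -113.   50.]
 [ 443. -112.   54.]
 [ 445. -112.   55.]]
```

View pics/pair.png

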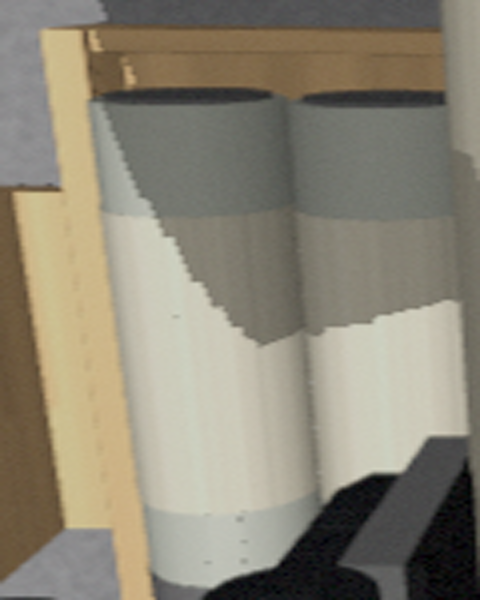

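```bash
python3 - <<'E'
from h import *
im,d,c=load('top0')
a=cv2.resize(im[185:285,335:430],None,fx=6,fy=6,interpolation=cv2.INTER_CUBIC); cv2.imwrite('pics/jigt.png',a[:,:,::-1])
im,d,c=load('scene0')
a=cv2.resize(im[200:310,200:305],None,fx=5.4,fy=5.4,interpolation=cv2.INTER_CUBIC); cv2.imwrite('pics/jigs.png',a[:,:,::-1])
E
```

```text
(no output)
```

View pics/jigt.png

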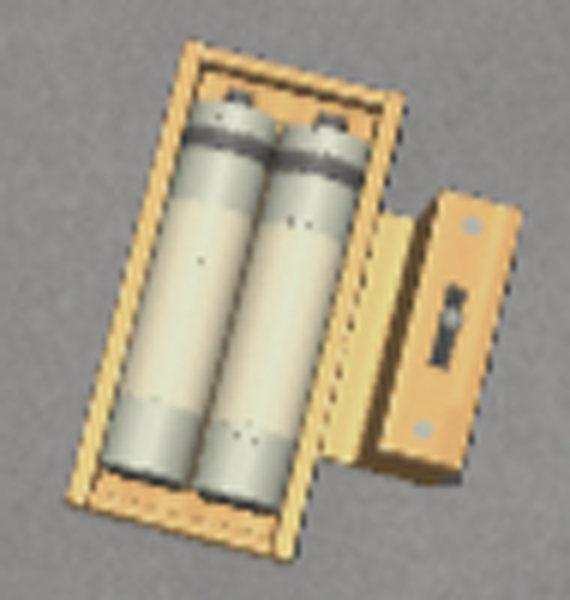

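View pics/jigs.png

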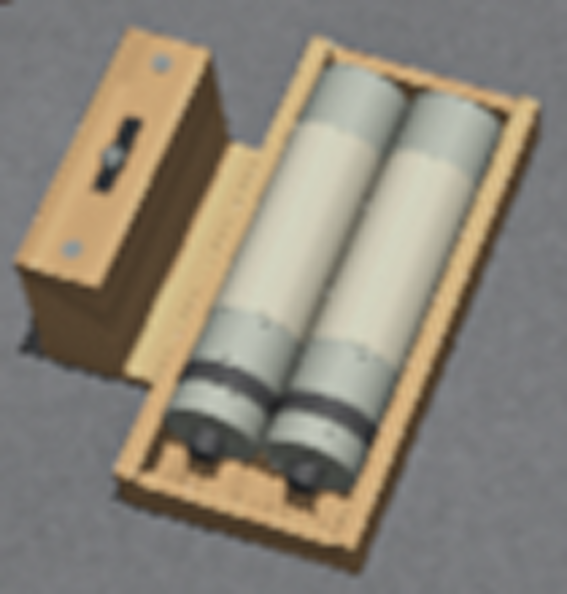

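```bash
python3 - <<'E'
from h import *
im,d,c=load('top0')
th=np.radians(-13.5); ax=np.array([np.cos(th),np.sin(th)]); ay=np.array([-ax[1],ax[0]])
O=np.array([525.8,-226])+107*ay; 
J=lambda p:((p[:2]-O)@np.c_[ax,ay]).round(1)
for n,u,v,z in [('tipL',239,91,39),('tipR',331,116,39),('rearL',152,470,56),('rearR',240,494,56),('front cap edge L',236,103,56),('front R',326,128,56),('wallfront outer',300,66,34),('wallrear outer',185,530,34),('screwf',472,227,99.5),('screwb',423,428,99.5),('pin',450,317,108.5),('slot0',457,287,99.5),('slot1',442,366,99.5)]:
    p=onplane(c,(335+u/6-.4,185+v/6-.4),z)[0]; print(n,p.round(1),J(p))
E
```

```text
tipL [ 662.6 -121.6   39. ] [108.6  26.5]
tipR [ 649.8 -171.6   39. ] [107.9 -25.1]
rearL [452.8 -75.9  56. ] [-106.1   21.9]
rearR [ 441.2 -122.3   56. ] [-106.5  -26. ]
front cap edge L [ 651.9 -118.4   56. ] [97.5 27.1]
front R [ 639.3 -166.8   56. ] [ 96.5 -22.9]
wallfront outer [ 678.5 -155.2   34. ] [132.   -2.5]
wallrear outer [423.3 -95.3  34. ] [-130.2   -3.9]
screwf [ 578.8 -237.1   99.5] [  54.1 -105.4]
screwb [ 473.4 -211.6   99.5] [ -54.3 -105.2]
pin [ 529.9 -224.1  108.5] [   3.6 -104.2]
slot0 [ 547.1 -229.2   99.5] [  21.5 -105.2]
slot1 [ 505.7 -221.4   99.5] [ -20.6 -107.2]
```

```bash
python3 to.py 547.2 -120.6 120 76.5
```

```text
slide [  53.7 -135.5 -177.2] rot [-0.42  0.72 -0.91] q7 1.3 F [-0.3 -0.4 -3.3] t 4.3
```

Call:
arm_command --rot '[[-0.4, 0.7, -0.9], [0, 0, 0], [0, 0, 0], [0, 0, 0], [0, 0, 0]]' --slide '[[12, -30, -15], [12, -30, -25], [12, -30, -25], [11, -25, -25], [5, -12, -20]]' --gripper '[20, 20, 20, 20, 20]'

```text
clock: 4.72
eef_pos: [551.0, -102.1, 189.9]
tool_rot: [3.129, -0.012, 1.355]
force: [1.3, -0.4, -3.6]
width: 48.1
```

Call:
arm_command --rot '[[0, 0, 0], [0, 0, 0]]' --slide '[[0, 0, -25], [0, 0, 0]]' --gripper '[20, 20]'

```text
clock: 4.88
eef_pos: [550.1, -102.3, 159.9]
tool_rot: [3.135, -0.012, 1.354]
force: [-1.0, 1.1, -4.6]
width: 48.1
```

```bash
python3 to.py 547.2 -120.6 100 76.5
```

```text
slide [ -2.9 -18.3 -59.9] rot [-0.6   0.55 -1.06] q7 1.56 F [-1.   1.1 -4.6] t 4.88
```

Call:
arm_command --rot '[[-0.6, 0.5, -1], [0, 0, 0], [0, 0, 0], [0, 0, 0]]' --slide '[[-2, -12, -20], [-1, -6, -20], [0, 0, -12], [0, 0, 0]]' --gripper '[20, 20, 20, 20]'

```text
clock: 5.22
eef_pos: [549.8, -112.1, 108.9]
tool_rot: [3.14, -0.005, 1.345]
force: [0.1, -0.7, -3.7]
width: 48.0
```

```bash
python3 to.py 547.2 -120.6 70 76.5; python3 - <<'E'
from h import *
im,d,c=grab('wrist','w4');grab('scene','s4')
a=cv2.resize(load('s4')[0][190:320,190:330],None,fx=4.5,fy=4.5,interpolation=cv2.INTER_CUBIC); cv2.imwrite('pics/s4c.png',a[:,:,::-1])
E
```

```text
slide [ -2.6  -8.5 -38.9] rot [-0.28  0.17 -0.56] q7 1.57 F [ 0.1 -0.7 -3.7] t 5.22
```

View pics/w4.png

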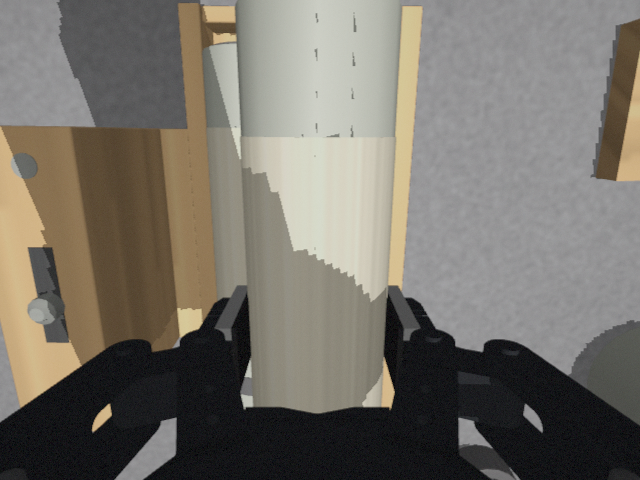

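View pics/s4c.png

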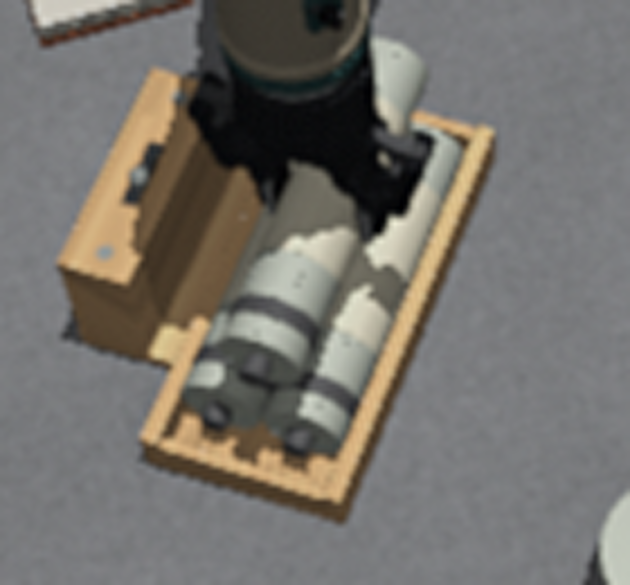

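```bash
python3 - <<'E'
from h import *
im,d,c=load('w4')
th=np.radians(-13.5); ax=np.array([np.cos(th),np.sin(th)]); ay=np.array([-ax[1],ax[0]])
O=np.array([550.6,-121.4])
J=lambda p:((p[:2]-O)@np.c_[ax,ay]).round(1)
P=cloud(d,c); z=P[...,2]
for v in (60,100,150,200):
    row=z[v]; ok=np.where((row>26)&(row<42))[0]; L=ok[ok<205]; R=ok[(ok>395)]
    print(v,L.min() if len(L) else 0,R.max() if len(R) else 0, [J(onplane(c,(e,v),34)[0]) for e in (L.min(),R.max())])
for n,u,v,zz in [('pin',41,311,108),('slotmid',47.5,295,99.5),('screw',25,166,99.5),('rearwall out',225,7,34)]:
    print(n,J(onplane(c,(u,v),zz)[0]))
a=cv2.resize(im[225:355,10:110],None,fx=6,fy=4.5,interpolation=cv2.INTER_CUBIC); cv2.imwrite('pics/pin4.png',a[:,:,::-1])
m=(z>120)&(z<152); m[:,:235]=0;m[:,405:]=0;m[240:]=0
r=cylfit(P[m],500,-105,-.235,120); print(r)
s=telemetry.read_state();print(s['eef_pos'],s['tool_rot'])
E
```

```text
60 182 417 [array([-104.2,  -61.9]), array([-105.5,   60.2])]
100 185 414 [array([-84.6, -61.9]), array([-85.8,  60.2])]
150 139 411 [array([-58.3, -89.3]), array([-59.8,  60.5])]
200 144 407 [array([-30.5, -89.6]), array([-31.9,  60.4])]
pin [   2.3 -103.1]
slotmid [  -0.9 -105.6]
screw [ -55.  -104.8]
rearwall out [-128.9  -38.2]
{'yx0': np.float64(-100.7), 'deg': np.float64(-13.14), 'z': np.float64(119.9), 'rms': np.float64(0.59), 'lo': np.float64(-48.5), 'hi': np.float64(16.7), 'mid': array([484.5, -97.1])}
[ 551.39629812 -112.40809365  110.88019308] [ 3.13578716 -0.00566821  1.34525367]
```

View pics/pin4.png

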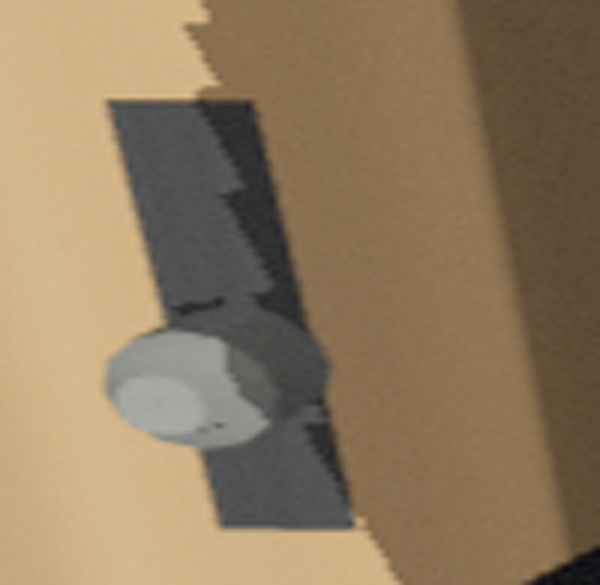

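```bash
python3 - <<'E'
from h import *
im,d,c=load('w4')
th=np.radians(-13.5); ax=np.array([np.cos(th),np.sin(th)]); ay=np.array([-ax[1],ax[0]])
O=np.array([549.95,-121.95])
J=lambda p:((p[:2]-O)@np.c_[ax,ay]).round(1)
f=lambda u,v,z: J(onplane(c,(10+u/6-.4,225+v/4.5-.4),z)[0])
print('top',f(155,400,108.5),'shoulder',f(185,390,105.5),'base',f(250,370,99.5),'slot',[f(u,v,99.5) for u,v in [(108,100),(252,100),(220,527),(353,527)]])
print('held axis J', [J(np.array(p)) for p in ([500,-100.7],[551.4,-100.7-51.4*np.tan(np.radians(13.14))],[551.4,-112.4])])
E
python3 to.py 546.6 -121.2 75 76.5
```

```text
top [   3.7 -104.5] shoulder [   4.2 -104.6] base [   5.1 -104.3] slot [array([ -21.7, -109.3]), array([-21.8, -99.5]), array([  21.9, -109.4]), array([ 21.8, -99.7])]
held axis J [array([-53.5,   9. ]), array([-0.7,  9.3]), array([-0.8,  9.6])]
slide [ -4.8  -8.8 -35.9] rot [-0.24  0.4  -0.58] q7 1.57 F [ 1.1 -0.4 -3.7] t 5.32
```

Call:
arm_command --rot '[[-0.2, 0.4, -0.6], [0, 0, 0], [0, 0, 0]]' --slide '[[-3.5, -7, -10], [0, -1.5, -10], [0, 0, 0]]' --gripper '[20, 20, 20]'

```text
clock: 5.57
eef_pos: [551.0, -119.5, 93.7]
tool_rot: [3.135, -0.002, 1.337]
force: [-0.4, -0.2, -4.4]
width: 48.2
```

```bash
python3 to.py 546.6 -121.2 75 76.5
```

```text
slide [ -4.4  -1.7 -18.7] rot [-0.01  0.41 -0.12] q7 1.57 F [-0.4 -0.2 -4.4] t 5.57
```

Call:
arm_command --rot '[[0, 0.4, 0], [0, 0, 0], [0, 0, 0]]' --slide '[[-5, -1.5, -12], [-1, 0, -8], [0, 0, 0]]' --gripper '[20, 20, 20]'

```text
clock: 5.82
eef_pos: [545.2, -121.3, 72.7]
tool_rot: [3.14, -0.0, 1.337]
force: [-0.1, 0.6, -4.2]
width: 47.8
```

```bash
python3 to.py 546.6 -121.2 65 76.5
```

```text
slide [ 1.4  0.1 -7.7] rot [ 0.    0.08 -0.11] q7 1.58 F [-0.1  0.6 -4.2] t 5.82
```

Call:
arm_command --rot '[[0, 0, 0], [0, 0, 0], [0, 0, 0], [0, 0, 0]]' --slide '[[1, 0, -3], [0, 0, -2.5], [0, 0, -2], [0, 0, 0]]' --gripper '[20, 20, 20, 20]'

```text
clock: 6.15
eef_pos: [546.1, -120.7, 64.1]
tool_rot: [3.141, -0.001, 1.337]
force: [-0.1, 1.7, -1.0]
width: 48.4
```

```bash
python3 to.py 546.6 -121.2 65 76.5
```

```text
slide [ 0.5 -0.5  0.9] rot [-0.06  0.03 -0.1 ] q7 1.58 F [-0.1  1.7 -1. ] t 6.15
```

Call:
arm_command --rot '[[0, 0, 0], [0, 0, 0], [0, 0, 0]]' --slide '[[0, -0.3, -1.2], [0, 0, -0.8], [0, 0, 0]]' --gripper '[20, 20, 20]'

```text
clock: 6.4
eef_pos: [546.4, -120.6, 64.4]
tool_rot: [3.141, -0.002, 1.338]
force: [0.6, 0.1, -3.8]
width: 48.0
```

Call:
arm_command --rot '[[0, 0, 0], [0, 0, 0], [0, 0, 0], [0, 0, 0]]' --slide '[[0, -0.3, -2], [0, 0, -2], [0, 0, -2], [0, 0, -2]]' --gripper '[20, 20, 20, 20]'

```text
clock: 6.73
eef_pos: [546.8, -120.6, 63.9]
tool_rot: [3.138, -0.003, 1.337]
force: [-5.2, 1.6, 16.6]
width: 48.0
```

Call:
arm_command --rot '[[0, 0, 0], [0, 0, 0], [0, 0, 0], [0, 0, 0], [0, 0, 0]]' --slide '[[0, 0, 0], [0, 0, 0], [0, 0, 0], [0, 0, 0], [0, 0, 0]]' --gripper '[20, 52, 60, 70, 80]'

```text
clock: 7.15
eef_pos: [549.2, -121.6, 65.5]
tool_rot: [3.133, -0.003, 1.337]
force: [0.1, -0.3, -0.6]
width: 79.2
```

Call:
arm_command --rot '[[0, 0, 0], [0, 0, 0], [0, 0, 0]]' --slide '[[0, 0, 0], [0, 0, 0], [0, 0, 0]]' --gripper '[85, 85, 85]'

```text
clock: 7.4
eef_pos: [549.5, -121.7, 65.1]
tool_rot: [3.132, -0.003, 1.337]
force: [-0.1, 0.5, 0.9]
width: 84.9
```

Up and back to look.

Call:
arm_command --rot '[[0, 0, 0], [0, 0, 0], [0, 0, 0], [0, 0, 0], [0, 0, 0]]' --slide '[[0, 0, 20], [0, 0, 30], [0, 0, 40], [0, 0, 40], [0, 20, 20]]' --gripper '[85, 85, 85, 85, 85]'

```text
clock: 7.82
eef_pos: [543.3, -105.1, 213.9]
tool_rot: [-3.136, 0.001, 1.331]
force: [0.9, -1.3, 0.1]
width: 84.8
```

Call:
arm_command --rot '[[0, 0, 0], [0, 0, 0], [0, 0, 0], [0, 0, 0]]' --slide '[[0, 30, 20], [0, 30, 10], [0, 20, 0], [0, 0, 0]]' --gripper '[85, 85, 85, 85]'

```text
clock: 8.15
eef_pos: [546.3, -20.0, 252.5]
tool_rot: [3.135, -0.004, 1.33]
force: [-0.1, 0.4, 0.1]
width: 85.3
```

```bash
python3 - <<'E'
from h import *
s=telemetry.read_state(); print(s['eef_pos'],s['tool_rot'],s['force'],s['qd'].round(3))
im,d,c=grab('wrist','w5')
E
```

```text
[546.31371162 -19.99379632 252.54337798] [ 3.13466385 -0.00379304  1.33014809] [-0.09021731  0.4291826   0.12889249] [ 0.005 -0.026  0.032 -0.014  0.015  0.008  0.024]
```

View pics/w5.png

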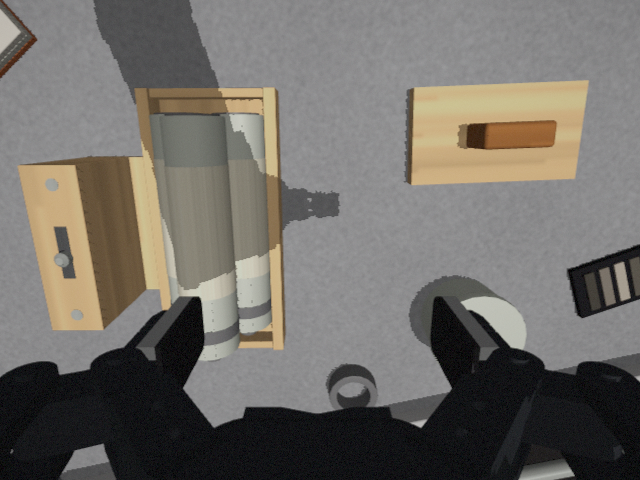

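The third cartridge sits on the pair at (200,115–355). The pin is at (61,259) and the whole cover is in view, handle at (520,135).

```bash
python3 - <<'E'
from h import *
im,d,c=load('w5'); P=cloud(d,c); z=P[...,2]
th=np.radians(-13.5); ax=np.array([np.cos(th),np.sin(th)]); ay=np.array([-ax[1],ax[0]])
O=np.array([549.95,-121.95]); J=lambda p:((np.array(p)[:2]-O)@np.c_[ax,ay]).round(1)
m=(z>80)&(z<106); m[:,:157]=0; m[:,245:]=0; m[:100]=0; m[296:]=0
r=cylfit(P[m],545,-120,-.235,76); print(r,J([545,r['yx0']]))
n=(z>80)&(z<106); n[:,:157]=0; n[:,205:]=0; n[:100]=0;n[200:]=0
print('rear', J(onplane(c,(195,115.5),100)[0]))
z0=((z>9)&(z<27)).astype(np.uint8); z0[:,:395]=0; z0[:70]=0; z0[200:]=0; z0[:,600:]=0
k=max(cv2.findContours(z0,cv2.RETR_EXTERNAL,cv2.CHAIN_APPROX_NONE)[0],key=cv2.contourArea); print('plate',rect(onplane(c,k[:,0],18)))
h=((z>55)&(z<70)).astype(np.uint8); h[:,:440]=0; h[:,590:]=0;h[:90]=0;h[170:]=0
k=max(cv2.findContours(h,cv2.RETR_EXTERNAL,cv2.CHAIN_APPROX_NONE)[0],key=cv2.contourArea); print('handle',rect(onplane(c,k[:,0],63)))
a=np.int32(cv2.boxPoints(cv2.minAreaRect(k))).tolist();print(a)
I=im.astype(int); hm=((I[...,0]-I[...,2]>90)&(I[...,0]>130)&(I[...,1]<130)&(z>52)).astype(np.uint8); hm[:,:440]=0;hm[:90]=0;hm[170:]=0
k=max(cv2.findContours(hm,cv2.RETR_EXTERNAL,cv2.CHAIN_APPROX_NONE)[0],key=cv2.contourArea); print('handle colour',rect(onplane(c,k[:,0],63)))
for n_,u,v,zz in [('pin',61,259,108.5),('screw1',52,184,99.5),('screw2',77,315,99.5)]: print(n_,J(onplane(c,(u,v),zz)[0]))
E
```

```text
{'yx0': np.float64(-120.7), 'deg': np.float64(-13.4), 'z': np.float64(75.3), 'rms': np.float64(0.75), 'lo': np.float64(-100.6), 'hi': np.float64(46.2), 'mid': array([ 518.5, -114.4])} [-5.1  0.1]
rear [-104.5   10. ]
plate [525.6 159.4 161.6  89.7  78.4]
handle [525.3 158.1  61.9  21.7  78.5]
[[480, 122], [554, 119], [556, 146], [481, 149]]
handle colour [525.8 160.8  55.9  18.7  77.7]
pin [   2.6 -102.3]
screw1 [ -55.  -104.2]
screw2 [  55.6 -104.4]
```

Call:
arm_command --rot '[[0, 0, -5], [0, 0, -7], [0, 0, -7], [0, 0, -7], [0, 0, -7]]' --slide '[[-1, 14, 0], [-2, 16, 0], [-2, 16, 0], [-2, 16, 0], [-2, 16, 0]]' --gripper '[85, 85, 85, 85, 85]'

```text
clock: 8.62
eef_pos: [536.4, 45.7, 251.0]
tool_rot: [3.132, 0.006, 0.733]
force: [-0.0, -0.5, -0.4]
width: 85.0
```

Call:
arm_command --rot '[[0, 0, -7], [0, 0, -7], [0, 0, -7], [0, 0, -7], [0, 0, -7]]' --slide '[[-2, 16, -5], [-2, 16, -15], [-2, 16, -15], [-2, 16, -15], [-2, 16, -15]]' --gripper '[85, 85, 85, 85, 85]'

```text
clock: 9.03
eef_pos: [528.7, 119.7, 185.1]
tool_rot: [3.125, 0.003, 0.108]
force: [-0.9, 0.2, 0.4]
width: 84.9
```

```bash
python3 to.py 525.4 159 120 -11.6
```

```text
slide [ -3.3  39.3 -65.1] rot [  0.96  -0.2  -17.81] q7 0.1 F [-0.9  0.2  0.4] t 9.03
```

Call:
arm_command --rot '[[0.5, 0, -6], [0.4, 0, -6], [0, 0, -5.5], [0, 0, 0]]' --slide '[[-1, 12, -5], [-1, 13, -5], [-1, 13, -5], [0, 0, 0]]' --gripper '[85, 85, 85, 85]'

```text
clock: 9.37
eef_pos: [522.9, 156.1, 163.4]
tool_rot: [3.133, 0.011, -0.218]
force: [-1.1, 0.7, -0.2]
width: 85.0
```

```bash
python3 to.py 525.4 159 120 -11.6;python3 - <<'E'
from h import *
im,d,c=grab('wrist','w6')
E
```

```text
slide [  2.5   2.9 -43.4] rot [ 0.35 -0.73  0.89] q7 -0.18 F [-1.1  0.7 -0.2] t 9.37
```

View pics/w6.png

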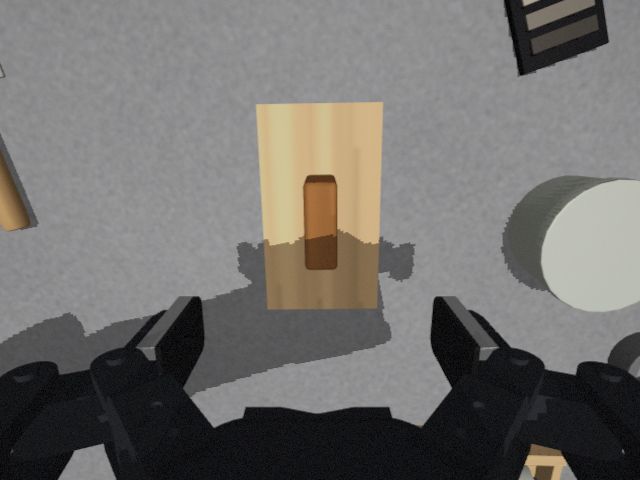

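Cover at (257–383, 103–308), handle top at (320, 183–268); both jaws are clear of everything.

```bash
python3 - <<'E'
from h import *
im,d,c=load('w6'); P=cloud(d,c); z=P[...,2]
z0=((z>9)&(z<80)).astype(np.uint8); z0[:,:240]=0; z0[:90]=0; z0[325:]=0; z0[:,400:]=0
k=max(cv2.findContours(z0,cv2.RETR_EXTERNAL,cv2.CHAIN_APPROX_NONE)[0],key=cv2.contourArea); print('plate',rect(onplane(c,k[:,0],18)))
h=((z>55)&(z<70)).astype(np.uint8); h[:,:290]=0; h[:,350:]=0;h[:170]=0;h[280:]=0
k=max(cv2.findContours(h,cv2.RETR_EXTERNAL,cv2.CHAIN_APPROX_NONE)[0],key=cv2.contourArea); print('handle',rect(onplane(c,k[:,0],63)),np.median(z[h>0]))
E
python3 to.py 525.4 159 60 -11.6
```

```text
plate [526.  161.8 159.6  89.8  78.4]
handle [526.2 162.9  59.7  21.4  78.3] 62.09750277239752
slide [   2.1    4.9 -103.9] rot [ 0.43 -0.68  0.74] q7 -0.18 F [ 0.1 -1.1  0.4] t 9.42
```

Call:
arm_command --rot '[[0.4, -0.7, 0.7], [0, 0, 0], [0, 0, 0], [0, 0, 0]]' --slide '[[3.5, 5, -30], [0, 0, -30], [0, 0, -25], [0, 0, 0]]' --gripper '[85, 85, 85, 85]'

```text
clock: 9.75
eef_pos: [531.2, 151.9, 79.1]
tool_rot: [3.14, -0.009, -0.196]
force: [-1.1, -0.6, 1.2]
width: 85.2
```

```bash
python3 to.py 527 160.3 26 -11.6
```

```text
slide [ -4.2   8.4 -53.1] rot [ 0.19  0.52 -0.39] q7 -0.08 F [-1.1 -0.6  1.2] t 9.75
```

Call:
arm_command --rot '[[0.2, 0.5, -0.4], [0, 0, 0], [0, 0, 0], [0, 0, 0]]' --slide '[[-4, 8, -20], [0, 0, -15], [0, 0, -8], [0, 0, 0]]' --gripper '[85, 85, 85, 85]'

```text
clock: 10.08
eef_pos: [530.9, 152.9, 38.4]
tool_rot: [3.14, -0.004, -0.203]
force: [-0.5, -0.5, -0.3]
width: 85.1
```

```bash
python3 to.py 527 160.3 26 -11.6
```

```text
slide [ -3.9   7.4 -12.4] rot [0.12 0.23 0.03] q7 -0.06 F [-0.5 -0.5 -0.3] t 10.08
```

Call:
arm_command --rot '[[0, 0.2, 0], [0, 0, 0], [0, 0, 0], [0, 0, 0]]' --slide '[[-2.5, 5, -5], [-1, 3, -5], [0, 0, -2], [0, 0, 0]]' --gripper '[85, 85, 85, 85]'

```text
clock: 10.42
eef_pos: [530.3, 160.0, 29.4]
tool_rot: [3.142, -0.006, -0.203]
force: [-0.0, -0.2, -0.6]
width: 85.2
```

```bash
python3 to.py 527 160.3 26 -11.6
```

```text
slide [-3.3  0.3 -3.4] rot [0.08 0.35 0.05] q7 -0.06 F [-0.  -0.2 -0.6] t 10.42
```

Call:
arm_command --rot '[[0, 0.3, 0], [0, 0, 0], [0, 0, 0]]' --slide '[[-4, 0, -3], [0, 0, -1], [0, 0, 0]]' --gripper '[70, 50, 40]'

```text
clock: 10.67
eef_pos: [526.5, 160.6, 26.1]
tool_rot: [3.141, -0.002, -0.202]
force: [0.4, 0.4, -0.3]
width: 51.2
```

```bash
python3 to.py 527 160.3 26 -11.6; python3 - <<'E'
from h import *
im,d,c=grab('wrist','w7')
E
```

```text
slide [ 0.5 -0.3 -0.1] rot [ 0.04  0.13 -0.03] q7 -0.06 F [ 0.4  0.4 -0.3] t 10.67
```

View pics/w7.png

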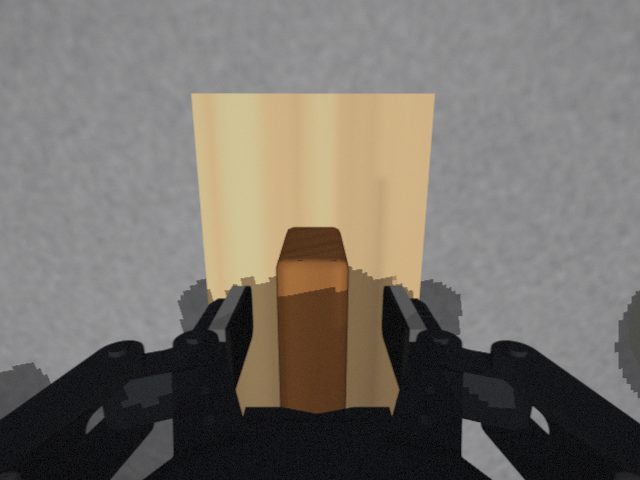

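Handle (cols 277–348) lies between the pads and squarely aligned. Closing.

Call:
arm_command --rot '[[0, 0, 0], [0, 0, 0], [0, 0, 0], [0, 0, 0], [0, 0, 0]]' --slide '[[0, 0, 0], [0, 0, 0], [0, 0, 0], [0, 0, 0], [0, 0, 0]]' --gripper '[30, 20, 10, 5, 5]'

```text
clock: 11.13
eef_pos: [526.0, 160.7, 26.4]
tool_rot: [3.141, -0.001, -0.202]
force: [-0.9, 0.1, -0.4]
width: 21.6
```

Call:
arm_command --rot '[[0, 0, 0], [0, 0, 0], [0, 0, 0]]' --slide '[[0, 0, 0], [0, 0, 0], [0, 0, 0]]' --gripper '[5, 5, 5]'

```text
clock: 11.38
eef_pos: [526.0, 160.7, 26.4]
tool_rot: [3.141, -0.001, -0.202]
force: [-1.0, 0.3, 0.4]
width: 21.4
```

```bash
python3 to.py 527 160.3 26 -11.6
```

```text
slide [ 1.  -0.4 -0.4] rot [ 0.03  0.07 -0.04] q7 -0.06 F [-1.   0.3  0.4] t 11.38
```

Call:
arm_command --rot '[[0, 0, 0], [0, 0, 0], [0, 0, 0], [0, 0, 0], [0, 0, 0]]' --slide '[[0, 0, 10], [0, 0, 25], [0, 0, 35], [0, 0, 35], [0, 0, 35]]' --gripper '[5, 5, 5, 5, 5]'

```text
clock: 11.8
eef_pos: [517.4, 158.0, 164.1]
tool_rot: [3.13, 0.017, -0.203]
force: [-0.4, 0.8, -4.2]
width: 21.2
```

```bash
python3 to.py 541.4 -173.9 200 -13.5; python3 - <<'E'
from h import *
im,d,c=grab('wrist','w8')
E
```

```text
slide [  24.  -331.9   35.9] rot [ 0.42 -1.11 -1.86] q7 -0.17 F [-0.4  0.8 -4.2] t 11.8
```

View pics/w8.png

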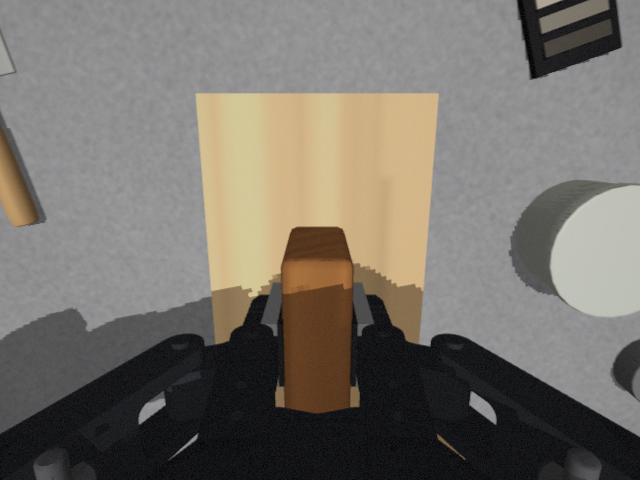

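```bash
python3 - <<'E'
from h import *
im,d,c=load('w7')
a=onplane(c,[(192,94),(313,94),(434,94)],18); print(a.round(1)); t=np.array([526.5,160.6]); y=np.array([np.sin(np.radians(11.6)),np.cos(np.radians(11.6))]); print((a[:,:2]-t)@y)
P=cloud(d,c); print(P[100,250:400:50].round(1))
a=onplane(c,[(277,262),(348,262)],63); print('handle far end',(a[:,:2]-t)@y,a.round(1))
E
```

```text
[[498.8 248.5  18. ]
 [542.4 239.6  18. ]
 [586.1 230.6  18. ]]
[80.51246691 80.55111805 80.5898153 ]
[[519.3 242.1  18.8]
 [537.3 238.5  17.2]
 [555.5 234.8  17.2]]
handle far end [30.82962185 30.82951714] [[522.5 192.9  63. ]
 [542.6 188.8  63. ]]
```

Call:
arm_command --rot '[[0.4, -1.1, -0.4], [0, 0, -0.4], [0, 0, -0.4], [0, 0, -0.4], [0, 0, -0.3]]' --slide '[[2, -18, 25], [2, -34, 15], [2, -36, 10], [2, -36, 5], [2, -36, 2]]' --gripper '[5, 5, 5, 5, 5]'

```text
clock: 12.27
eef_pos: [530.4, 6.2, 234.2]
tool_rot: [-3.127, -0.013, -0.217]
force: [0.6, -0.0, -4.1]
width: 21.5
```

Call:
arm_command --rot '[[0, 0, 0], [0, 0, 0], [0, 0, 0], [0, 0, 0], [0, 0, 0]]' --slide '[[2, -36, 0], [2, -36, 0], [2, -36, 0], [2, -28, 0], [0, 0, 0]]' --gripper '[5, 5, 5, 5, 5]'

```text
clock: 12.68
eef_pos: [534.9, -146.3, 237.5]
tool_rot: [-3.132, -0.018, -0.228]
force: [0.4, -0.5, -2.3]
width: 21.1
```

```bash
python3 to.py 541.3 -174.5 200 -13.5
```

```text
slide [  6.4 -28.2 -37.5] rot [-0.29  1.12 -0.42] q7 0.32 F [ 0.4 -0.5 -2.3] t 12.68
```

Call:
arm_command --rot '[[-0.3, 1.1, -0.4], [0, 0, 0], [0, 0, 0], [0, 0, 0]]' --slide '[[4, -18, -15], [2, -10, -15], [0, 0, -8], [0, 0, 0]]' --gripper '[5, 5, 5, 5]'

```text
clock: 13.02
eef_pos: [538.6, -178.1, 199.1]
tool_rot: [3.141, 0.001, -0.243]
force: [-0.4, 0.3, -3.5]
width: 21.6
```

```bash
python3 to.py 541.3 -174.5 160 -13.5
```

```text
slide [  2.7   3.6 -39.1] rot [ 0.01 -0.04  0.42] q7 0.38 F [-0.4  0.3 -3.5] t 13.02
```

Call:
arm_command --rot '[[0, 0, 0.4], [0, 0, 0], [0, 0, 0], [0, 0, 0]]' --slide '[[2.5, 3.5, -15], [0, 0, -15], [0, 0, -7], [0, 0, 0]]' --gripper '[5, 5, 5, 5]'

```text
clock: 13.35
eef_pos: [540.7, -170.2, 162.1]
tool_rot: [-3.139, 0.002, -0.233]
force: [-0.0, -0.4, -3.7]
width: 21.3
```

```bash
python3 to.py 541.3 -174.5 140 -13.5; python3 - <<'E'
from h import *
for n in ('wrist','top','scene'): grab(n,n[0]+'9')
a=cv2.resize(load('s9')[0][190:320,180:330],None,fx=4.5,fy=4.5,interpolation=cv2.INTER_CUBIC); cv2.imwrite('pics/s9c.png',a[:,:,::-1])
E
```

```text
slide [  0.6  -4.3 -22.1] rot [-0.16 -0.06 -0.15] q7 0.4 F [-0.  -0.4 -3.7] t 13.35
```

View pics/w9.png

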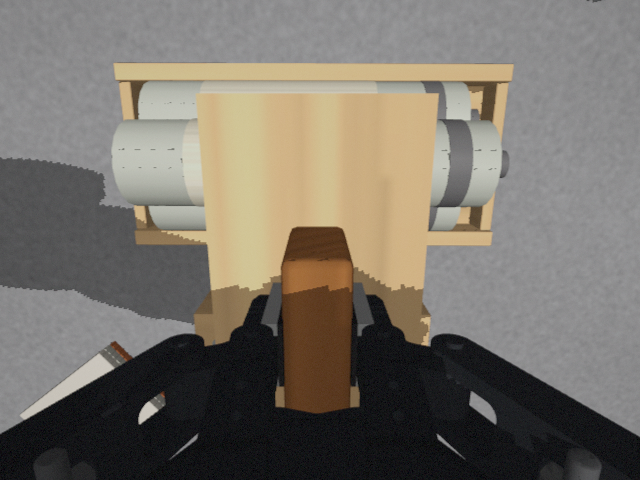

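View pics/s9c.png

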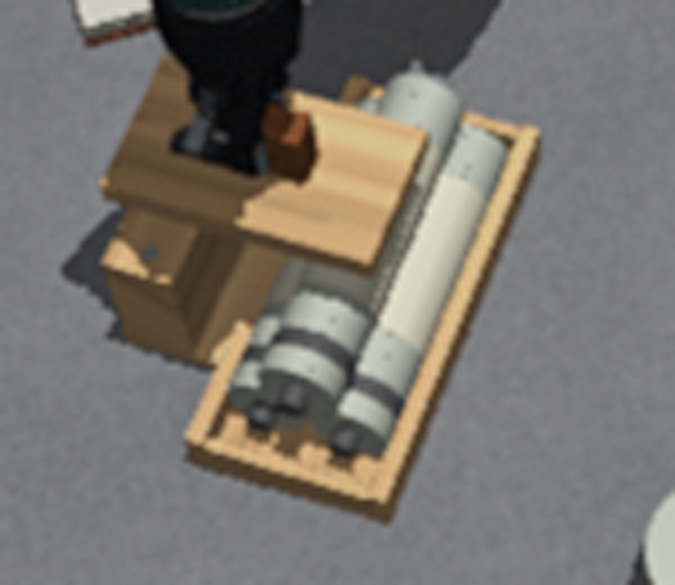

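Cover held level and square across the top cartridge and ledge; the jig's far wall is at row 64–80 and the near wall at 230–244. I'll use this view to check the jig position.

```bash
python3 - <<'E'
from h import *
im,d,c=load('w9'); P=cloud(d,c)
th=np.radians(-13.5); ax=np.array([np.cos(th),np.sin(th)]); ay=np.array([-ax[1],ax[0]])
O=np.array([549.95,-121.95]); J=lambda p:((np.array(p)[:2]-O)@np.c_[ax,ay]).round(1)
f=lambda u,v,z:J(onplane(c,(u,v),z)[0])
print('far wall corners',f(115,63.5,34),f(513,65,34)); print('near wall corners',f(135.5,244.5,34),f(491.5,244.5,34))
print('cover edge',[f(u,v,162.1-26.4+18) for u,v in ((197,94.5),(439,94.5),(209,270),(427,270))], 'TCP',J([540.7,-170.2]))
print('ledge corners',f(194.5,315,99.5),f(431,318,99.5))
z=P[...,2]; m=(z>80)&(z<106); m[:110]=0;m[215:]=0; 
m1=m.copy(); m1[:,190:430]=0; r=cylfit(P[m1],550,-122,-.235,76); print(r,J([550,r['yx0']]),J(r['mid']))
E
```

```text
far wall corners [-128.5   61. ] [130.3  60.7]
near wall corners [-130.1  -61.7] [131.2 -60.8]
cover edge [array([-41.1,  31.3]), array([48.2, 31.5]), array([-41.6, -37.5]), array([ 49.2, -37.2])] TCP [  2.3 -49.1]
ledge corners [-68.3 -85.4] [ 70.3 -86.8]
{'yx0': np.float64(-121.4), 'deg': np.float64(-13.5), 'z': np.float64(75.0), 'rms': np.float64(2.03), 'lo': np.float64(-104.7), 'hi': np.float64(99.3), 'mid': array([ 547.4, -120.8])} [-0.1  0.5] [-2.7  0.5]
```

Call:
arm_command --rot '[[-0.1, 0, 0], [0, 0, 0], [0, 0, 0], [0, 0, 0]]' --slide '[[0.4, -4.2, -10], [0, 0, -8], [0, 0, -3], [0, 0, 0]]' --gripper '[5, 5, 5, 5]'

```text
clock: 13.83
eef_pos: [544.0, -176.6, 143.4]
tool_rot: [3.141, -0.007, -0.233]
force: [0.1, -0.7, -3.9]
width: 21.1
```

```bash
python3 to.py 541.2 -174.4 130 -13.5
```

```text
slide [ -2.8   2.2 -13.4] rot [ 0.13  0.41 -0.14] q7 0.42 F [ 0.1 -0.7 -3.9] t 13.83
```

Call:
arm_command --rot '[[0.1, 0.4, -0.1], [0, 0, 0], [0, 0, 0]]' --slide '[[-2.6, 2, -3], [0, 0, -2], [0, 0, 0]]' --gripper '[5, 5, 5]'

```text
clock: 14.08
eef_pos: [541.0, -174.7, 137.7]
tool_rot: [3.141, 0.001, -0.236]
force: [0.9, 0.0, -3.3]
width: 21.5
```

```bash
python3 to.py 541.2 -174.4 130 -13.5
```

```text
slide [ 0.2  0.3 -7.7] rot [ 0.01 -0.06  0.01] q7 0.42 F [ 0.9  0.  -3.3] t 14.08
```

Call:
arm_command --rot '[[0, 0, 0], [0, 0, 0], [0, 0, 0], [0, 0, 0]]' --slide '[[0, 0, -2.5], [0, 0, -2.5], [0, 0, -2], [0, 0, 0]]' --gripper '[5, 5, 5, 5]'

```text
clock: 14.42
eef_pos: [541.2, -174.6, 130.2]
tool_rot: [3.141, 0.0, -0.236]
force: [0.4, -0.2, -3.2]
width: 21.4
```

```bash
python3 to.py 541.2 -174.4 130 -13.5
```

```text
slide [ 0.   0.2 -0.2] rot [ 0.02 -0.03 -0.  ] q7 0.43 F [ 0.4 -0.2 -3.2] t 14.42
```

Underside is at about 103.8, below the pin top (108.5), with no contact force, so the socket is over the pin. Continue down.

Call:
arm_command --rot '[[0, 0, 0], [0, 0, 0], [0, 0, 0], [0, 0, 0]]' --slide '[[0, 0.2, -1.5], [0, 0, -1.5], [0, 0, -1], [0, 0, 0]]' --gripper '[5, 5, 5, 5]'

```text
clock: 14.75
eef_pos: [541.5, -174.6, 127.3]
tool_rot: [-3.141, -0.001, -0.236]
force: [1.0, 1.1, -2.8]
width: 21.4
```

```bash
python3 to.py 541.2 -174.4 127 -13.5
```

```text
slide [-0.3  0.2 -0.3] rot [-0.01  0.04  0.02] q7 0.43 F [ 1.   1.1 -2.8] t 14.75
```

Call:
arm_command --rot '[[0, 0, 0], [0, 0, 0], [0, 0, 0]]' --slide '[[0, 0, -1], [0, 0, -1], [0, 0, -1]]' --gripper '[5, 5, 5]'

```text
clock: 15.0
eef_pos: [541.5, -175.1, 126.8]
tool_rot: [-3.14, -0.002, -0.237]
force: [-3.0, 0.9, 8.2]
width: 21.3
```

```bash
python3 - <<'E'
from h import *
s=telemetry.read_state(); print({k:np.round(s[k],2) for k in('eef_pos','tool_rot','force','torque','clock')})
E
```

```text
{'eef_pos': array([ 541.53, -175.11,  126.81]), 'tool_rot': array([-3.14, -0.  , -0.24]), 'force': array([-2.96,  0.95,  8.2 ]), 'torque': array([0.77, 0.58, 0.05]), 'clock': np.float64(15.0)}
```

Call:
arm_command --rot '[[0.5, -0.1, 0], [0.3, 0, 0]]' --slide '[[0, 0, -1], [0, 0, -1]]' --gripper '[5, 5]'

```text
clock: 15.17
eef_pos: [541.7, -174.9, 126.7]
tool_rot: [-3.125, -0.001, -0.236]
force: [-3.6, 2.6, 8.0]
width: 21.2
```

```bash
python3 - <<'E'
from h import *
s=telemetry.read_state(); print({k:np.round(s[k],3) for k in('eef_pos','tool_rot','force','torque','clock')})
Rt=Ro.from_euler('xyz',s['tool_rot']).as_matrix(); print('tool z',Rt[:,2].round(4))
E
```

```text
{'eef_pos': array([ 541.681, -174.912,  126.711]), 'tool_rot': array([-3.125e+00, -1.000e-03, -2.360e-01]), 'force': array([-3.574,  2.625,  8.017]), 'torque': array([-0.108,  0.789,  0.034]), 'clock': np.float64(15.167)}
tool z [ 0.0051  0.0162 -0.9999]
```

Call:
arm_command --rot '[[0, 0, 0], [0, 0, 0]]' --slide '[[-0.4, 0.3, -1], [-0.3, 0.2, -1]]' --gripper '[5, 5]'

```text
clock: 15.33
eef_pos: [541.7, -175.0, 126.8]
tool_rot: [-3.124, -0.004, -0.235]
force: [-1.8, 2.6, 8.8]
width: 21.3
```

```bash
python3 - <<'E'
from h import *
s=telemetry.read_state(); print({k:np.round(s[k],3) for k in('eef_pos','tool_rot','force','torque','clock')})
for n in ('top','wrist','scene'): grab(n,n[0]+'10')
a=cv2.resize(load('s10')[0][190:320,180:330],None,fx=4.5,fy=4.5,interpolation=cv2.INTER_CUBIC); cv2.imwrite('pics/s10c.png',a[:,:,::-1])
s=telemetry.read_state(); print({k:np.round(s[k],3) for k in('eef_pos','tool_rot','force','torque','clock')})
E
```

```text
{'eef_pos': array([ 541.712, -174.985,  126.762]), 'tool_rot': array([-3.124, -0.004, -0.235]), 'force': array([-1.773,  2.623,  8.785]), 'torque': array([-0.205,  0.862, -0.015]), 'clock': np.float64(15.333)}
{'eef_pos': array([ 541.743, -174.949,  126.748]), 'tool_rot': array([-3.124, -0.004, -0.235]), 'force': array([-1.275,  1.842,  7.072]), 'torque': array([-0.253,  0.798, -0.097]), 'clock': np.float64(15.483)}
```

View pics/w10.png

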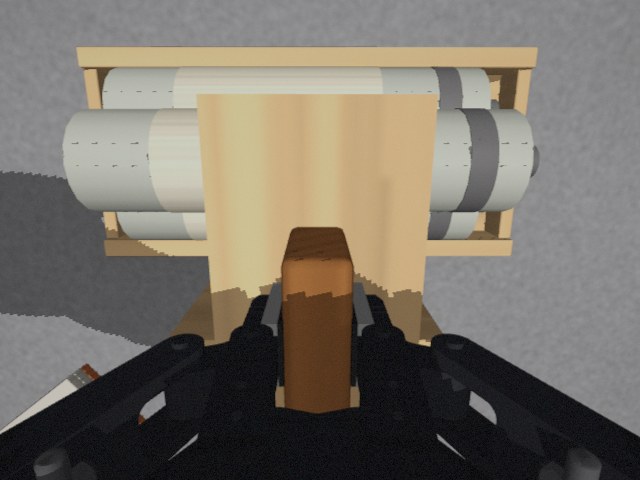

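View pics/s10c.png

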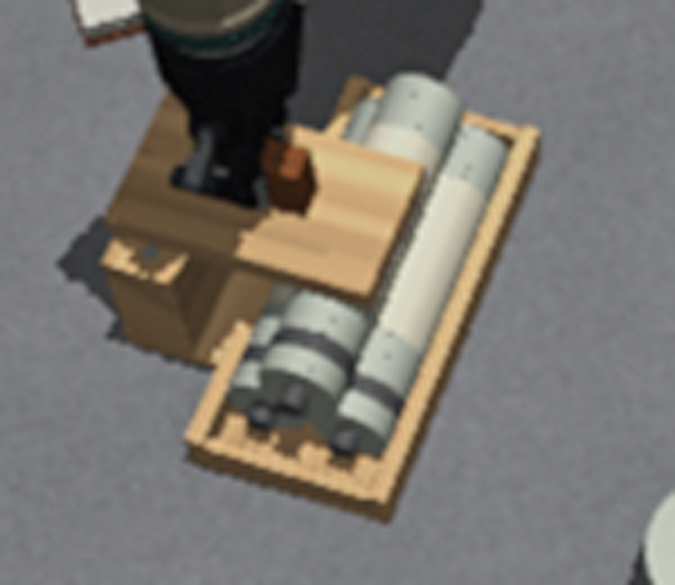

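Cover lies flat over pin and cartridge, square to the jig; the cartridges are still lined up. Settle the push and read it while the target is held.

Call:
arm_command --rot '[[-0.1, 0, 0], [0, 0, 0]]' --slide '[[-0.3, 0.1, -1.2], [-0.2, 0.1, -1.3]]' --gripper '[5, 5]'

```text
clock: 15.65
eef_pos: [541.8, -175.0, 126.8]
tool_rot: [-3.125, -0.006, -0.235]
force: [-1.6, 1.4, 11.6]
width: 21.0
```

```bash
python3 - <<'E'
from h import *
for i in range(8):
    s=telemetry.read_state(); print({k:np.round(s[k],3).tolist() for k in('eef_pos','force','torque','clock')})
    get_image('top')
E
```

```text
{'eef_pos': [541.773, -174.984, 126.765], 'force': [-1.578, 1.434, 11.568], 'torque': [0.007, 1.283, -0.153], 'clock': 15.65}
{'eef_pos': [541.782, -174.977, 126.774], 'force': [-1.885, 2.07, 10.602], 'torque': [-0.095, 1.174, -0.117], 'clock': 15.7}
{'eef_pos': [541.759, -174.987, 126.749], 'force': [-2.381, 2.177, 10.368], 'torque': [-0.05, 1.175, -0.123], 'clock': 15.75}
{'eef_pos': [541.775, -174.998, 126.761], 'force': [-2.67, 1.686, 9.301], 'torque': [-0.051, 1.107, -0.099], 'clock': 15.8}
{'eef_pos': [541.795, -174.992, 126.774], 'force': [-0.89, 2.197, 10.516], 'torque': [-0.055, 1.161, -0.136], 'clock': 15.85}
{'eef_pos': [541.768, -175.014, 126.765], 'force': [-2.093, 2.715, 10.788], 'torque': [-0.068, 1.115, -0.112], 'clock': 15.9}
{'eef_pos': [541.765, -174.965, 126.745], 'force': [-1.945, 2.235, 9.511], 'torque': [-0.036, 1.143, -0.112], 'clock': 15.95}
{'eef_pos': [541.776, -174.998, 126.763], 'force': [-2.316, 1.753, 10.02], 'torque': [-0.084, 1.108, -0.037], 'clock': 16.0}
```

Push is steady at about 10 N, but a y moment of 1.1 N m and −0.3° pitch show slight edge loading; trim that level.

Call:
arm_command --rot '[[0, 0.4, 0], [0, 0.2, 0]]' --slide '[[-0.2, 0.1, -1.2], [-0.2, 0.1, -1.2]]' --gripper '[5, 5]'

```text
clock: 16.22
eef_pos: [541.8, -175.0, 126.8]
tool_rot: [-3.127, 0.002, -0.236]
force: [-4.4, 1.7, 10.1]
width: 21.2
```

```bash
python3 - <<'E'
from h import *
th=np.radians(-13.5); a=np.array([[np.cos(th),np.sin(th),0],[-np.sin(th),np.cos(th),0],[0,0,1]])
for i in range(6):
    s=telemetry.read_state(); print({k:np.round(s[k],3).tolist() for k in('eef_pos','tool_rot','force','torque','clock')}, (a@Ro.from_euler('xyz',s['tool_rot']).as_matrix()[:,2]).round(4))
    get_image('top')
E
```

```text
{'eef_pos': [541.798, -175.014, 126.763], 'tool_rot': [-3.127, 0.002, -0.236], 'force': [-4.413, 1.69, 10.072], 'torque': [0.056, 0.555, -0.095], 'clock': 16.217} [-0.0023  0.0146 -0.9999]
{'eef_pos': [541.767, -175.005, 126.733], 'tool_rot': [-3.127, 0.002, -0.236], 'force': [-2.952, 2.228, 9.472], 'torque': [-0.003, 0.586, -0.057], 'clock': 16.267} [-0.0024  0.0146 -0.9999]
{'eef_pos': [541.76, -175.005, 126.727], 'tool_rot': [-3.127, 0.002, -0.236], 'force': [-3.638, 2.394, 9.095], 'torque': [0.036, 0.6, -0.171], 'clock': 16.317} [-0.0022  0.0146 -0.9999]
{'eef_pos': [541.756, -174.976, 126.717], 'tool_rot': [-3.127, 0.002, -0.236], 'force': [-3.195, 2.461, 9.015], 'torque': [0.04, 0.524, -0.183], 'clock': 16.367} [-0.0021  0.0147 -0.9999]
{'eef_pos': [541.751, -174.987, 126.705], 'tool_rot': [-3.127, 0.002, -0.236], 'force': [-2.733, 2.337, 9.738], 'torque': [-0.025, 0.592, -0.122], 'clock': 16.417} [-0.0021  0.0146 -0.9999]
{'eef_pos': [541.755, -174.993, 126.711], 'tool_rot': [-3.127, 0.002, -0.236], 'force': [-3.177, 1.877, 8.486], 'torque': [-0.005, 0.575, -0.109], 'clock': 16.467} [-0.0021  0.0146 -0.9999]
```

```bash
python3 - <<'E'
from h import *
im,d,c=load('w10'); P=cloud(d,c); z=P[...,2]
O=np.array([549.95,-121.95]); th=np.radians(-13.5); ax=np.array([np.cos(th),np.sin(th)]); ay=np.array([-ax[1],ax[0]])
m=(z>80)&(z<104); m[:100]=0;m[215:]=0; m[:,190:445]=0; r=cylfit(P[m],550,-122,-.235,76); print(r,((r['mid']-O)@np.c_[ax,ay]).round(1))
print(ctrl.finish_job())
E
```

```text
{'yx0': np.float64(-121.4), 'deg': np.float64(-13.5), 'z': np.float64(75.1), 'rms': np.float64(1.53), 'lo': np.float64(-104.6), 'hi': np.float64(99.3), 'mid': array([ 547.4, -120.7])} [-2.8  0.6]
the job is handed in; nothing more can be done
None
```

The pack is made up and the job is handed in at about 16.5 s. The gripper is still holding the cover's handle and pressing down.

**What I did**
- I took the white cartridge off the wooden rest and saddled it on the two in the jig.
- I then carried the cover over by its handle. The socket dropped over the pin on the first lowering, with no sliding about needed, and I pressed down.

**Last checks**
- **Cartridge:** its axis is parallel to the jig (−13.5°), 75 mm up, and within 1 mm sideways. Its centre is about 3 mm toward jig −x. I aimed for that because the two below also lie about 5 mm that way.
- **Cover:** its underside is about 100.3 mm up, where 100.25 is expected with the socket on the pin. It is square to the jig and tilted only 0.8°, so that it bears on both the cartridge and the ledge.
- **Push:** it held steady at about 9–10 N on the wrist reading. The cover's weight of roughly 3 N comes on top of that at the pack.

**What disagreed or is left over**
- The wrist camera gave the cover's y position about 3 mm differently from two sides, so I relied on the views that agreed.
- A small sideways force of about 3 N remains.
- The last check on the cartridge used a picture taken before the final push was trimmed.

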